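Find the clear lane of the spice rail and load the shakers

TASK

One of the two lanes of the spice rail is blocked inside where nobody can see it: slide the flat probe into the lanes from their open end until you find the one it enters all the way to the closed end, then lay the probe flat on its cork board again. Then slide every footed spice shaker that is there, standing upright, into that clear lane from the open end, the first right up against the closed end and each next one touching the one before. Leave the plain sugar shaker and the other things on the counter alone.

Things in the scene. Friction and masses are not known exactly. Their poses are not given: they have to be found in the camera images.
- rail: fixed two-lane spice rail, 190 long (x), 120 wide (y), wood with metal lips. Origin: centre of its underside; +x within 0.15 rad of the robot's left. Lanes run along x at y = -30 and +30 mm, open only at x = -95, closed end face at x = +85 mm (wall top 28 mm). One lane, either, is blocked by rigid lugs hidden under its lips, front face between x = -56 and +14 mm; the other is clear
- mouth_a (a point): open end of the lane at y = -30 mm, middle of its floor, 6 mm above the counter. A lane is a T-slot: inside 44 mm wide and 11 mm high (6 to 17 mm above the counter), under 4 mm lips (top at 21 mm) that leave a 24 mm wide slot. A shaker's foot or the probe's blade fits inside; shaker necks and the probe's stem pass along the slot
- mouth_b (a point): the same point of the lane at y = +30 mm, which has the same section
- end_a (a point): closed end of the lane at y = -30 mm: middle of its floor at the end wall's inner face, x = +85 mm. A shaker up against this wall has its centre 20 mm before it; each next one touching stands 40 mm further out
- end_b (a point): the same point of the lane at y = +30 mm
- probe: flat probe: steel blade 110 long (x), 34 wide (y), 5 mm thick; on it a stem 30 long, 12 wide, from 5 to 27 mm height, and an upright black grip 44 long (x), 20 wide (y), from 26 to 74 mm height, both centred at x = -15 mm. 0.09 kg. Origin: centre of the blade's underside, z up, +x to its leading end. Starts on its board, +x roughly along the rail's +x
- probe_tip (a point): middle of the leading end of the probe's blade, at x = +55 mm, 2.5 mm above its underside
- board: flat cork board fixed to the counter, 180 (its x) by 85 (its y) by 8 mm, where the probe is kept. Origin: centre of its underside
- shaker_1: spice shaker, one of three or four alike (None if absent): round weighted steel foot 40 mm across and 6 mm thick, neck 18 mm across from 6 to 23 mm height, amber glass body 38 mm across from 23 to 65 mm, steel cap 37 mm across to 79 mm; 0.10 to 0.21 kg. Origin: centre of the foot's underside, z up the shaker. Stands loose on the counter at the start
- shaker_2: spice shaker, one of three or four alike (None if absent): round weighted steel foot 40 mm across and 6 mm thick, neck 18 mm across from 6 to 23 mm height, amber glass body 38 mm across from 23 to 65 mm, steel cap 37 mm across to 79 mm; 0.10 to 0.21 kg. Origin: centre of the foot's underside, z up the shaker. Stands loose on the counter at the start
- shaker_3: spice shaker, one of three or four alike (None if absent): round weighted steel foot 40 mm across and 6 mm thick, neck 18 mm across from 6 to 23 mm height, amber glass body 38 mm across from 23 to 65 mm, steel cap 37 mm across to 79 mm; 0.10 to 0.21 kg. Origin: centre of the foot's underside, z up the shaker. Stands loose on the counter at the start
- shaker_4: spice shaker, one of three or four alike (None if absent): round weighted steel foot 40 mm across and 6 mm thick, neck 18 mm across from 6 to 23 mm height, amber glass body 38 mm across from 23 to 65 mm, steel cap 37 mm across to 79 mm; 0.10 to 0.21 kg. Origin: centre of the foot's underside, z up the shaker. Stands loose on the counter at the start
- oil_bottle: bystander, to be left alone: green oil bottle, 60 mm across, 200 mm tall. Origin: centre of its underside, z up
- soap_bottle: bystander, to be left alone: amber soap bottle, 62 mm across, 150 mm tall. Origin: centre of its underside, z up
- mug: bystander, to be left alone: white mug, 78 mm across, 90 mm tall. Origin: centre of its underside, z up
- sponge: bystander, to be left alone: yellow sponge, 75 by 105 by 28 mm. Origin: centre of its underside, z up
- small_bowl: bystander, to be left alone: small blue bowl, 110 mm across, 45 mm tall. Origin: centre of its underside, z up
- plain_shaker: bystander, to be left alone: plain steel sugar shaker with no narrow neck, 44 mm across, 60 mm tall; it does not belong in the rail. Origin: centre of its underside, z up
- slice: bystander, to be left alone: wooden-handled spatula lying flat, 240 mm long, handle to its -x. Origin: centre of its underside, z up
There are look-alikes about, which are no part of the job. Leave any purple look-alike of the shaker_3 alone.

How it is judged:
By the outcome, as a careful person would: the job done as asked, in the order asked, and still so for the second after the job is handed in, with the robot touching nothing.
Of shaker_1, shaker_2, shaker_3, shaker_4 only 3 to 4 are there at a start; the rules pass over those that are not, and their reading is None.
At some moment in a run one of shaker_1, shaker_2, shaker_3, shaker_4 may be knocked a few centimetres aside while the robot is not near it.
Once in a run the grip may slacken for a moment while it holds something.
It also fails if it takes over 208 s, if anything falls off the work surface, if the arm or the gripper's body presses on something with over 40 N, if the wrist force passes 120 N, or if a joint passes its speed limit or range.

ROBOT

A 6-joint arm with a two-finger parallel gripper is mounted at the origin on the work surface. World frame = base frame: x ahead of the robot, y to its left, z up, the work surface at z = 0. Lengths are in m, angles in rad, forces in N, time in s.
With the tool pointing down it reaches from about 0.35 to 0.975 m from the base axis. Payload 4.9 kg.
Tool frame: the origin (TCP) lies on the centre line of the jaws, within the pads' length; the fingertips stand 22 mm ahead of it and the grasp point (between the pads) lies 3 mm ahead of it (manip.tcp_to_tips is the distance from the TCP to the fingertips, in m); z points along the fingers, x is the direction in which the jaws open and shut, and the axes are right-handed (so a half turn about z gives the same grasp; the last joint's range is limited). The gripper opens to 85 mm and grips with 20 to 120 N. Pads are 22 mm wide; open, the fingers measure 114 mm over their backs; the gripper's body (76 mm by 85 mm) begins 54 mm behind the grasp point. The pads swing forward as they close: fully open they stand 13 mm farther back than shut.
Start: joints at [1.181, 0.053, 1.613, -0, 1.476, -0.119], TCP at [0.167, 0.602, 0.253] pointing down, gripper open.
Joint ranges: [-3.01, 3.01], [-1.01, 2.22], [0.06, 2.58], [-1.02, 4.17], [0.09, 2.62], [-3.14, 3.14]. Speed limits (rad/s): [2.57, 2.57, 3.14, 3.14, 3.14, 3.14].

INTERFACE

Orientations are given as a unit quaternion [w, x, y, z].
In Python, from plant import manip gives the robot as it stands.
- The arm moves only by the shell command python3 -m pendant 'ROWS'. ROWS is a JSON object of lists of equal length, an entry for each row: "linear": the shift along the tool's x, y, z in cm, a list of three; "rotation": the turn, a rotation vector about the tool's x, y, z in degrees, a list of three; "grip": the closure, from 0 (fully open) to 1 (shut). A call has exactly 10 rows; each row is the pose to reach, as a shift and turn from the pose commanded when the call began, along the tool's axes at that moment; what a row does not reach only later rows make up. A row lasts 1/12 s, in which the tool goes at most 41.7 mm and 7.16 degrees, less where a joint would pass 70% of its speed; a pose out of reach is approached as far as the arm can. A call with a gripper value outside its range is refused whole. The fingers move at their own pace and stop on an object; the grip force is fixed at half the most. Time passes only in rows, so rows that repeat a pose let the fingers close, or fill a call up. It gives the time, the measured TCP pose, the force and the opening at its end, in the units of the state.
- manip.state(): the state, without advancing time (a new reading comes with each control period).
- manip.grab_frame(name): name is "scene" or "top"; returns the picture (384x512x3 uint8, red, green, blue); there is no depth.
- manip.calibration(name): a dict with "fx", "fy", "cx", "cy" (pixels), "k1" (the pictures are not rectified: a ray, as slopes to the right and down, at radius r is drawn at 1 + k1 r^2 times it, then the intrinsics apply), "cam_to_world" (4x4, takes a point from camera to world coordinates). Camera axes: x right, y up, looking along -z (the intrinsics and any distortion apply to the point x, -y, -z); pixel columns grow to the right and rows downward; lengths in m; the calibration is good to about 2 mm. A picture is of the moment at which its call begins. calibration takes no time and is no camera call.
- manip.job_done(): hands the job in, once; it reports no verdict.
The state is a dict: "time": time; "joint_pos": joint angles; "joint_vel": joint speeds; "joint_efforts": joint torques, N m; "tool_pos": TCP position; "tool_rot": TCP orientation; "contact_force": force on the tool from outside, world axes, zero at the start; "ft_torque": the same for the moment, N m; "gripper_width": opening from 0.0 (shut) to 1.0 (fully open).
Only numpy, scipy, OpenCV 4.12 (cv2) and the standard library are available. Lean on these libraries where they do the work, as an engineer would, in place of code of your own. Each camera call takes 0.05 s, during which the arm holds its last target. There are 200 camera calls.

## Working session

There is one attempt and no reset: what is moved stays moved. The work goes in short steps, Python scripts to look and compute and a shell command to move; the robot and the scene stay as the last step left them, time stands still between calls to the robot, and variables do not carry over. Pictures are saved under pics/ and viewed, about 12 in all and at most 16, crops included, and the job is handed in when it is done.

```bash
mkdir -p pics; ls
cat > h.py <<'E'
import numpy as np, cv2
from plant import manip
from scipy.spatial.transform import Rotation as R
def cal(n):
    c=manip.calibration(n); return c,np.array(c["cam_to_world"])
def w2p(n,P):
    c,T=cal(n); P=np.atleast_2d(P); q=(P-T[:3,3])@T[:3,:3]
    s=np.c_[q[:,0]/-q[:,2],-q[:,1]/-q[:,2]]; r2=(s**2).sum(1,keepdims=True); s=s*(1+c["k1"]*r2)
    return s*[c["fx"],c["fy"]]+[c["cx"],c["cy"]]
def p2w(n,uv,z):
    c,T=cal(n); uv=np.atleast_2d(uv).astype(float)
    d=(uv-[c["cx"],c["cy"]])/[c["fx"],c["fy"]]; s=d.copy()
    for _ in range(20): s=d/(1+c["k1"]*(s**2).sum(1,keepdims=True))
    ray=np.c_[s[:,0],-s[:,1],-np.ones(len(s))]@T[:3,:3].T
    t=(z-T[2,3])/ray[:,2]; return T[:3,3]+ray*t[:,None]
def snap(n,f,crop=None,k=1):
    im=manip.grab_frame(n)[:,:,::-1]; cv2.imwrite("pics/raw_"+f,im)
    if crop: x0,y0,x1,y1=crop; im=im[y0:y1,x0:x1]
    im=cv2.resize(im,None,fx=k,fy=k,interpolation=cv2.INTER_CUBIC); cv2.imwrite("pics/"+f,im)
E
python3 - <<'E'
from h import *
snap("top","a.png",k=1.5); snap("scene","b.png",k=1.5)
for n in("top","scene"):
    c,T=cal(n); print(n,{k:c[k] for k in("fx","fy","cx","cy","k1")},T.round(3).tolist())
s=manip.state();print(s["tool_pos"],s["tool_rot"],s["time"],s["gripper_width"],manip.tcp_to_tips)
E
```

```text
pics
top {'fx': 473.3518484475929, 'fy': 473.3518484475929, 'cx': 254.34939597425284, 'cy': 195.63449265826037, 'k1': -0.20073724626697614} [[-0.01, 0.991, -0.134, 0.381], [-1.0, -0.008, 0.014, -0.035], [0.013, 0.134, 0.991, 1.331], [0.0, 0.0, 0.0, 1.0]]
scene {'fx': 372.60954837753974, 'fy': 372.60954837753974, 'cx': 260.38212296006446, 'cy': 188.68599552695474, 'k1': -0.012713619248502613} [[0.025, -0.698, 0.716, 1.235], [1.0, 0.016, -0.02, -0.042], [0.002, 0.716, 0.698, 0.73], [0.0, 0.0, 0.0, 1.0]]
[0.16697564 0.60173726 0.2521966 ] [ 4.68871824e-04  7.96074578e-01  6.05197831e-01 -7.94703572e-04] 0.1 1.00418748330921 0.022
```

View pics/a.png

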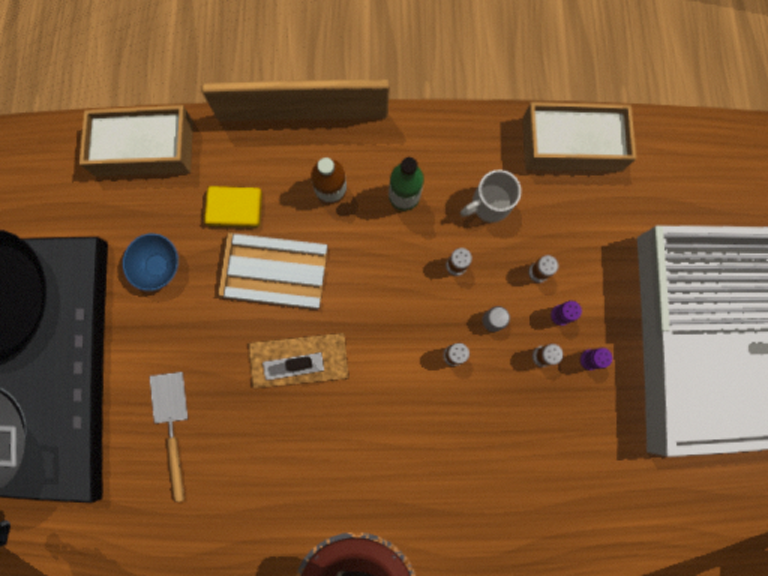

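View pics/b.png

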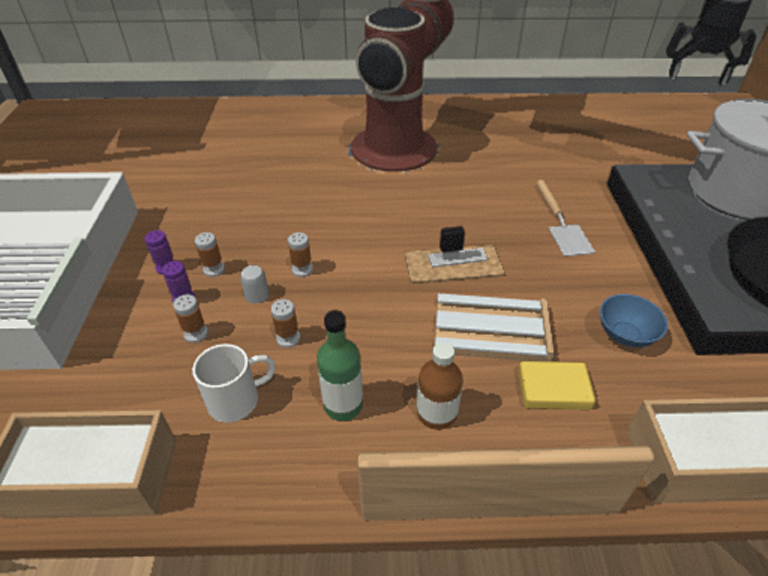

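Run:
```python
import cv2
im=cv2.imread("pics/raw_a.png")
cv2.imwrite("pics/c.png",cv2.resize(im[148:268,140:240],None,fx=6,fy=5,interpolation=cv2.INTER_CUBIC)[:600])
cv2.imwrite("pics/d.png",cv2.resize(im[150:260,280:420],None,fx=5,fy=5,interpolation=cv2.INTER_CUBIC))
```

```text
(no output)
```

View pics/c.png

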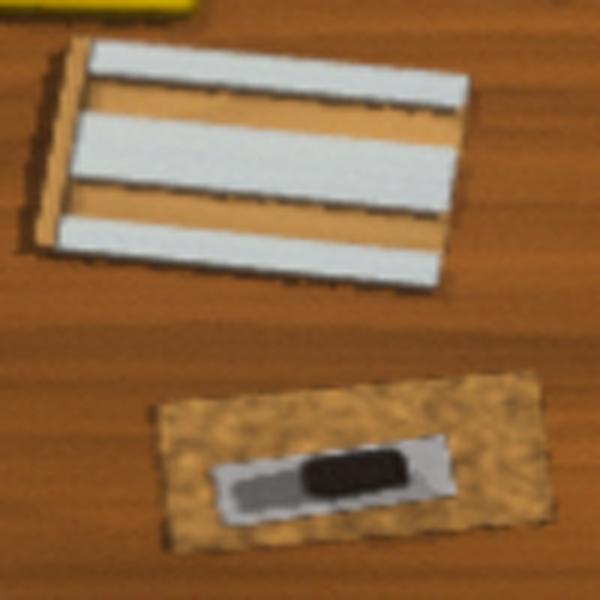

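View pics/d.png

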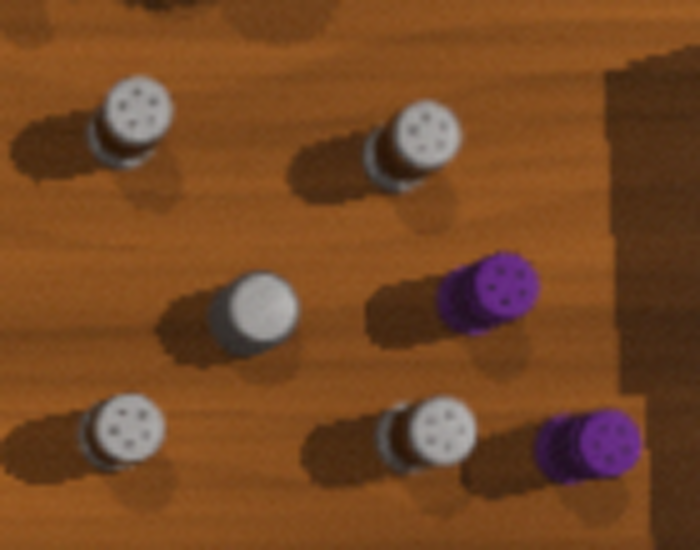

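```bash
cat > fit.py <<'E'
from h import *
from scipy.optimize import least_squares
def fit(n,uv,L,g,z0=0):
    L=np.array(L,float)/1000
    def P(p): c,s=np.cos(p[2]),np.sin(p[2]); return np.c_[p[0]+c*L[:,0]-s*L[:,1],p[1]+s*L[:,0]+c*L[:,1],L[:,2]+z0]
    r=least_squares(lambda p:(w2p(n,P(p))-uv).ravel(),g,x_scale=[.1,.1,1]); return r.x,r.fun.round(1)
E
python3 - <<'E'
from fit import *
cc=lambda a:np.array(a,float)/[6,5]+[140-.42,148-.4]
uv=cc([(90,40),(469,73),(437,288),(56,247),(465,107),(459,146),(447,213),(441,250)])
L=[(85,-60,21),(-95,-60,21),(-95,60,21),(85,60,21),(-95,-42,21),(-95,-18,21),(-95,18,21),(-95,42,21)]
p,f=fit("top",uv,L,[.5,.1,1.57]);print("rail",p.round(4),f)
for nm,x,y in(("mouth_a",-95,-30),("mouth_b",-95,30),("end_a",85,-30),("end_b",85,30)):
    c,s=np.cos(p[2]),np.sin(p[2]);print(nm,(p[:2]+np.array([c*x-s*y,s*x+c*y])/1000).round(4))
uv=cc([(213,467),(445,435),(455,495),(222,526)])
print("probe",fit("top",uv,[(55,-17,5),(-55,-17,5),(-55,17,5),(55,17,5)],[.4,.1,1.57],.008))
uv=cc([(158,405),(538,372),(552,520),(168,551)])
print("board",fit("top",uv,[(90,-42.5,8),(-90,-42.5,8),(-90,42.5,8),(90,42.5,8)],[.4,.1,1.57]))
uv=cc([(302,458),(405,450),(405,485),(305,497)]);print("grip",p2w("top",uv,.082).mean(0))
d=np.array([(138,110),(428,134),(130,428),(443,432),(262,309),(506,285),(610,443)])/5+[280-.4,150-.4]
print(p2w("top",d,.079).round(4))
b=np.array([(299,241),(207,240),(285,307),(185,302)])/1.5
print(p2w("scene",b,.079).round(4))
b=np.array([(436,297),(549,302),(435,351),(552,355)])/1.5
print(p2w("scene",b,.021).round(4))
s=manip.state();print(R.from_quat(np.roll(s["tool_rot"],-1)).as_matrix().round(3))
E
```

```text
rail [0.6056 0.1508 1.4473] [ 0.6  0.  -0.1  0.4 -0.1 -0.7  0.2  0.1 -0.2 -0.2 -0.3  0.3  0.1 -0.5
  0.   0.6]
mouth_a [0.6237 0.0529]
mouth_b [0.5642 0.0603]
end_a [0.6459 0.2315]
end_b [0.5863 0.2389]
probe (array([0.42569469, 0.11234283, 1.72516554]), array([-0.2, -0.2, -0.1, -0. ,  0.2,  0.1,  0.1,  0.1]))
board (array([0.43631984, 0.10368312, 1.66131183]), array([-0.5, -0.6, -0.2, -0.2,  0.4,  0.5,  0.3,  0.4]))
grip [0.42768834 0.09549084 0.082     ]
[[ 0.6149 -0.1961  0.079 ]
 [ 0.601  -0.3553  0.079 ]
 [ 0.4435 -0.1877  0.079 ]
 [ 0.4388 -0.3572  0.079 ]
 [ 0.5062 -0.2603  0.079 ]
 [ 0.5177 -0.3953  0.079 ]
 [ 0.431  -0.4503  0.079 ]]
[[ 0.4538 -0.1863  0.079 ]
 [ 0.447  -0.3535  0.079 ]
 [ 0.6176 -0.1937  0.079 ]
 [ 0.6027 -0.3564  0.079 ]]
[[0.5445 0.0577 0.021 ]
 [0.5615 0.2556 0.021 ]
 [0.6662 0.0459 0.021 ]
 [0.679  0.2334 0.021 ]]
[[ 0.267  0.964 -0.001]
 [ 0.964 -0.267 -0.002]
 [-0.002 -0.    -1.   ]]
```

Run:
```python
import cv2
im=cv2.imread("pics/raw_b.png")
cv2.imwrite("pics/e.png",cv2.resize(im[145:245,265:375],None,fx=6,fy=6,interpolation=cv2.INTER_CUBIC))
```

```text
(no output)
```

View pics/e.png

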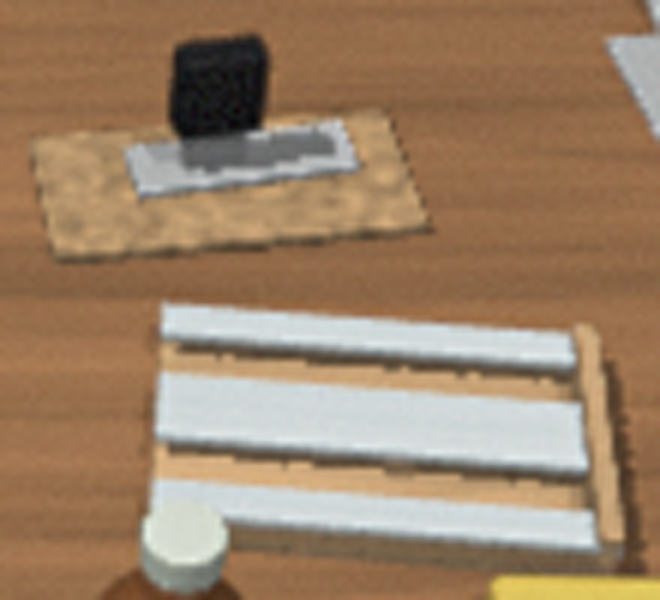

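Run:
```python
from fit import *
cc=lambda a:np.array(a,float)/6+[265-.42,145-.42]
uv=cc([(162,304),(158,371),(154,436),(151,483),(576,333),(585,403),(587,463),(592,507)])
L=[(-95,60,21),(-95,18,21),(-95,-18,21),(-95,-42,21),(85,60,21),(85,18,21),(85,-18,21),(85,-42,21)]
print("rail",fit("scene",uv,L,[.5,.1,1.57]))
uv=cc([(125,148),(142,192),(358,165),(343,121)])
print("probe",fit("scene",uv,[(-55,17,5),(-55,-17,5),(55,-17,5),(55,17,5)],[.4,.1,1.57],.008))
```

```text
rail (array([0.60528304, 0.14833513, 1.45028736]), array([ 0.1,  0. ,  0.2,  0.3,  0.3, -0.2,  0.5, -0.8, -0.9, -0.2, -0.9,
       -0.1,  0.2,  0.5,  0.4,  0.6]))
probe (array([0.42664683, 0.10980116, 1.72837842]), array([-0.2, -0.2, -0.3,  0.2,  0.7,  0.1, -0.3, -0.1]))
```

```bash
cat > d.py <<'E'
import sys
from h import *
# usage: d.py x y z yaw_deg  -> shift(cm), rotvec(deg) from measured pose to tool-down pose with jaw axis at yaw
def delta(x,y,z,yaw):
    s=manip.state(); R0=R.from_quat(np.roll(s["tool_rot"],-1))
    a=np.radians(yaw); c,t=np.cos(a),np.sin(a)
    R1=R.from_matrix(np.array([[c,t,0],[t,-c,0],[0,0,-1]]))
    return s,R0.inv().apply(np.array([x,y,z])-s["tool_pos"])*100,np.degrees((R0.inv()*R1).as_rotvec())
E0,N0=np.array([.1218,.9926]),np.array([-.9926,.1218])
def rail(p,o=(.6055,.1496)):
    q=np.array(p)[:2]-o; return np.round([q@E0*1e3,q@N0*1e3,p[2]*1e3],1)
if __name__=="__main__":
    s,d,r=delta(*map(float,sys.argv[1:5]))
    print("t %.1f"%s["time"],"F",s["contact_force"].round(1),"w %.3f"%s["gripper_width"],"rail(mm)",rail(s["tool_pos"]));print("shift",d.round(2),"rot",r.round(1))
E
python3 -m pendant '{"linear":[[-41.7,38.7,8],[-41.7,38.7,8],[-41.7,38.7,8],[-41.7,38.7,8],[-41.7,38.7,8],[-41.7,38.7,8],[-41.7,38.7,8],[-41.7,38.7,8],[-41.7,38.7,8],[-41.7,38.7,8]],"rotation":[[0,0,65.6],[0,0,65.6],[0,0,65.6],[0,0,65.6],[0,0,65.6],[0,0,65.6],[0,0,65.6],[0,0,65.6],[0,0,65.6],[0,0,65.6]],"grip":[0.45,0.45,0.45,0.45,0.45,0.45,0.45,0.45,0.45,0.45]}'
python3 d.py .4285 .0963 .15 8.9
```

```text
time: 0.93
tool_pos: [0.3568, 0.2338, 0.1947]
tool_rot: [-0.0, 0.997, 0.075, 0.0]
contact_force: [1.1, -0.3, 0.6]
gripper_width: 0.546
t 0.9 F [ 1.1 -0.3  0.6] w 0.546 rail(mm) [ 53.3 257.1 194.7]
shift [ 5.01 14.67  4.47] rot [-0.  -0.  -0.2]
```

Candidates: the probe is the black grip at top px (199,242), the only one. The footed shakers have caps at (307,172), (365,176), (306,235) and (368,236). Possible confusions are the purple look-alikes at (381,207) and (402,238), the plain sugar shaker at (332,211) and the soap bottle at (219,118). I checked these in the crop: the four steel-capped amber ones are the right shakers.

```bash
python3 -m pendant '{"linear":[[5,14.7,4.5],[5,14.7,4.5],[5,14.7,4.5],[5,14.7,4.5],[5,14.7,4.5],[5,14.7,4.5],[5,14.7,4.5],[5,14.7,4.5],[5,14.7,4.5],[5,14.7,4.5]],"rotation":[[0,0,0],[0,0,0],[0,0,0],[0,0,0],[0,0,0],[0,0,0],[0,0,0],[0,0,0],[0,0,0],[0,0,0]],"grip":[0.45,0.45,0.45,0.45,0.45,0.45,0.45,0.45,0.45,0.45]}'
python3 d.py .4285 .0963 .060 8.9
python3 - <<'E'
from h import *
snap("top","f.png",(150,200,250,280),6)
E
```

```text
time: 1.77
tool_pos: [0.4287, 0.0992, 0.1507]
tool_rot: [-0.0, 0.997, 0.079, 0.0]
contact_force: [0.3, 0.1, -0.1]
gripper_width: 0.549
t 1.8 F [ 0.3  0.1 -0.1] w 0.549 rail(mm) [-71.5 169.4 150.7]
shift [-0.07  0.29  9.07] rot [-0.  -0.   0.1]
```

View pics/f.png

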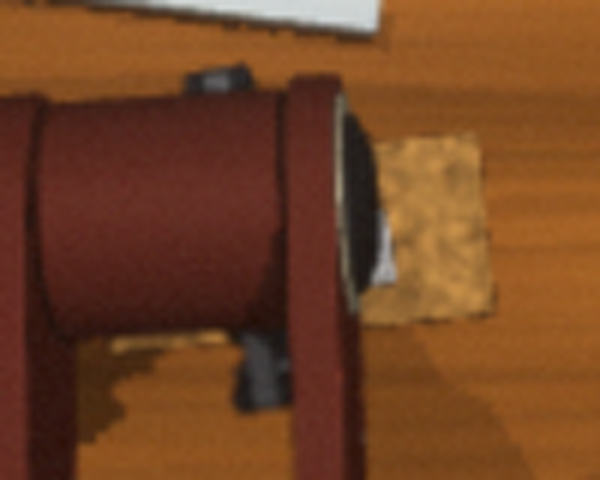

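```bash
python3 -m pendant '{"linear":[[0,0.3,2],[0,0.3,4],[0,0.3,6],[0,0.3,7.5],[0,0.3,8.5],[0,0.3,9],[0,0.3,9],[0,0.3,9],[0,0.3,9],[0,0.3,9]],"rotation":[[0,0,0],[0,0,0],[0,0,0],[0,0,0],[0,0,0],[0,0,0],[0,0,0],[0,0,0],[0,0,0],[0,0,0]],"grip":[0.45,0.45,0.45,0.45,0.45,0.45,0.45,0.45,0.45,0.45]}'
python3 -m pendant '{"linear":[[0,0,0],[0,0,0],[0,0,0],[0,0,0],[0,0,0],[0,0,0],[0,0,0],[0,0,0],[0,0,0],[0,0,0]],"rotation":[[0,0,0],[0,0,0],[0,0,0],[0,0,0],[0,0,0],[0,0,0],[0,0,0],[0,0,0],[0,0,0],[0,0,0]],"grip":[0.6,0.7,0.8,0.9,1,1,1,1,1,1]}'
python3 d.py .4285 .0963 .060 8.9
python3 - <<'E'
from h import *
snap("scene","g.png",(240,110,390,230),4)
E
```

```text
time: 2.65
tool_pos: [0.4302, 0.0953, 0.0615]
tool_rot: [0.0, 0.997, 0.077, 0.001]
contact_force: [0.6, -0.1, 0.5]
gripper_width: 0.553
time: 3.48
tool_pos: [0.4296, 0.0952, 0.0607]
tool_rot: [0.0, 0.997, 0.077, 0.0]
contact_force: [-2.0, -1.2, 6.5]
gripper_width: 0.225
t 3.5 F [-2.  -1.2  6.5] w 0.225 rail(mm) [-75.4 168.   60.7]
shift [-0.09 -0.12  0.07] rot [ 0. -0. -0.]
```

View pics/g.png

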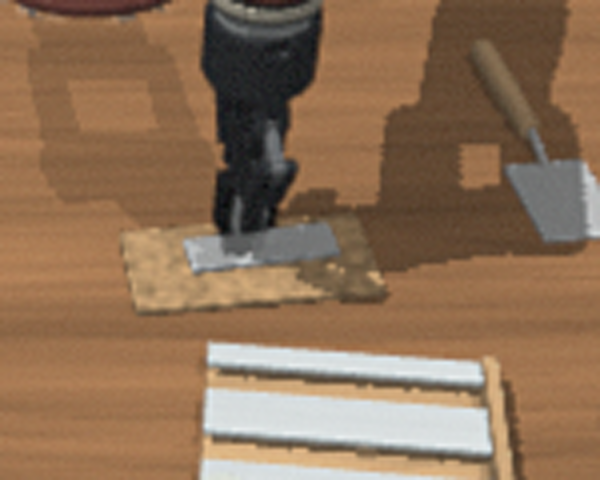

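```bash
python3 -m pendant '{"linear":[[0,0,-1],[0,0,-2],[0,0,-3],[0,0,-4],[0,0,-4.5],[0,0,-4.5],[0,0,-4.5],[0,0,-4.5],[0,0,-4.5],[0,0,-4.5]],"rotation":[[0,0,0],[0,0,0],[0,0,0],[0,0,0],[0,0,0],[0,0,0],[0,0,0],[0,0,0],[0,0,0],[0,0,0]],"grip":[1,1,1,1,1,1,1,1,1,1]}'
python3 d.py .5531 -.0313 .105 -7.0
```

```text
time: 4.37
tool_pos: [0.4288, 0.0952, 0.1046]
tool_rot: [-0.0, 0.997, 0.077, -0.001]
contact_force: [-0.6, 0.3, -0.7]
gripper_width: 0.223
t 4.4 F [-0.6  0.3 -0.7] w 0.223 rail(mm) [-75.5 168.7 104.6]
shift [10.32 14.42 -0.05] rot [ 0.   0.1 15.9]
```

```bash
python3 -m pendant '{"linear":[[1.5,2,0],[3,4,0],[4.5,6,0],[6,8,0],[7.5,10,0],[9,12,0],[10,13.7,0],[10.3,14.4,0],[10.3,14.4,0],[10.3,14.4,0]],"rotation":[[0,0,2],[0,0,4],[0,0,6],[0,0,9],[0,0,12],[0,0,14],[0,0,15.9],[0,0,15.9],[0,0,15.9],[0,0,15.9]],"grip":[1,1,1,1,1,1,1,1,1,1]}'
python3 d.py .5531 -.0313 .062 -7.0
```

```text
time: 5.2
tool_pos: [0.5526, -0.0309, 0.1046]
tool_rot: [-0.0, 0.998, -0.061, -0.001]
contact_force: [0.1, -0.5, -0.9]
gripper_width: 0.225
t 5.2 F [ 0.1 -0.5 -0.9] w 0.225 rail(mm) [-185.6   30.5  104.6]
shift [0.06 0.04 4.26] rot [-0.   0.1 -0. ]
```

Descend and look at alignment from both cameras.

```bash
python3 -m pendant '{"linear":[[0,0,1],[0,0,2],[0,0,3],[0,0,4],[0,0,4.2],[0,0,4.2],[0,0,4.2],[0,0,4.2],[0,0,4.2],[0,0,4.2]],"rotation":[[0,0,0],[0,0,0],[0,0,0],[0,0,0],[0,0,0],[0,0,0],[0,0,0],[0,0,0],[0,0,0],[0,0,0]],"grip":[1,1,1,1,1,1,1,1,1,1]}'
python3 d.py .5531 -.0313 .062 -7.0
python3 - <<'E'
from h import *
snap("scene","i.png",(230,140,330,220),7)
E
```

```text
time: 6.03
tool_pos: [0.5538, -0.0312, 0.064]
tool_rot: [0.0, 0.998, -0.061, 0.001]
contact_force: [-0.4, -0.6, -0.2]
gripper_width: 0.226
t 6.0 F [-0.4 -0.6 -0.2] w 0.226 rail(mm) [-185.8   29.3   64. ]
shift [-0.07  0.01  0.2 ] rot [ 0.  -0.1 -0. ]
```

View pics/i.png

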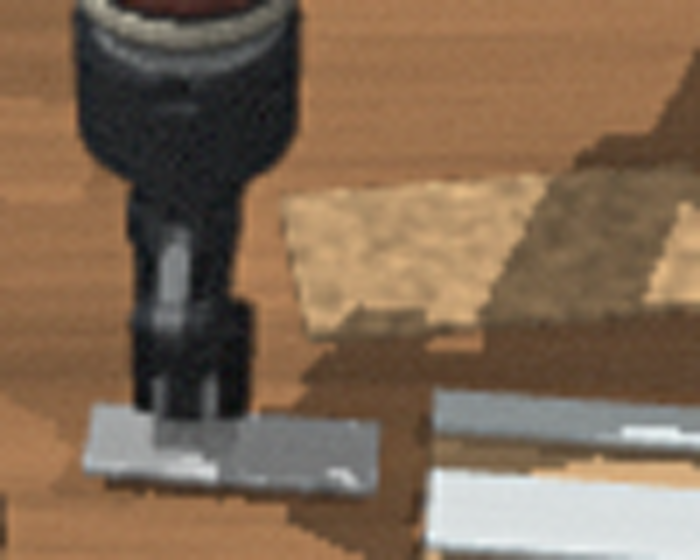

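Run:
```python
from d import *
uv=np.array([(380,424),(375,488),(95,405),(84,468)])/7+[230-.43,140-.43]
for p in p2w("scene",uv,.0163): print(rail(p))
```

```text
[-116.3   44.2   16.3]
[-116.5   11.1   16.3]
[-225.4   43.6   16.3]
[-225.3   10.5   16.3]
```

```bash
python3 -m pendant '{"linear":[[-0.1,0,0.15],[-0.1,0,0.3],[-0.1,-0.4,0.3],[-0.1,-0.8,0.3],[-0.1,-1.2,0.3],[-0.1,-1.6,0.3],[-0.1,-2,0.3],[-0.1,-2.4,0.3],[-0.1,-2.8,0.3],[-0.1,-3,0.3]],"rotation":[[0,0,0],[0,0,0],[0,0,0],[0,0,0],[0,0,0],[0,0,0],[0,0,0],[0,0,0],[0,0,0],[0,0,0]],"grip":[1,1,1,1,1,1,1,1,1,1]}'
python3 d.py .5531 -.0313 .061 -7.0
python3 -m pendant '{"linear":[[0,-0.2,0],[0,-0.4,0],[0,-0.6,0],[0,-0.8,0],[0,-1.0,0],[0,-1.2,0],[0,-1.4,0],[0,-1.6,0],[0,-1.6,0],[0,-1.6,0]],"rotation":[[0,0,0],[0,0,0],[0,0,0],[0,0,0],[0,0,0],[0,0,0],[0,0,0],[0,0,0],[0,0,0],[0,0,0]],"grip":[1,1,1,1,1,1,1,1,1,1]}'
python3 d.py .5531 -.0313 .061 -7.0
```

```text
time: 6.92
tool_pos: [0.556, -0.0006, 0.0603]
tool_rot: [-0.0, 0.998, -0.061, 0.0]
contact_force: [-0.2, -0.5, -0.5]
gripper_width: 0.232
t 6.9 F [-0.2 -0.5 -0.5] w 0.232 rail(mm) [-155.1   30.8   60.3]
shift [ 0.08  3.08 -0.07] rot [-0. -0.  0.]
time: 7.75
tool_pos: [0.5579, 0.0148, 0.0603]
tool_rot: [0.0, 0.998, -0.061, -0.0]
contact_force: [-0.3, -1.0, -1.6]
gripper_width: 0.221
t 7.8 F [-0.3 -1.  -1.6] w 0.221 rail(mm) [-139.6   30.8   60.3]
shift [ 0.08  4.63 -0.07] rot [ 0.  0. -0.]
```

```bash
cat > ck.py <<'E'
import sys
from d import *
s=manip.state(); f=np.linalg.norm(s["contact_force"]); print(rail(s["tool_pos"]),"F",s["contact_force"].round(1),"w %.3f"%s["gripper_width"])
sys.exit(f>10)
E
Z='[0,0,0]'
python3 -m pendant '{"linear":[[0,-0.2,0],[0,-0.4,0],[0,-0.6,0],[0,-0.8,0],[0,-1.0,0],[0,-1.2,0],[0,-1.3,0],[0,-1.3,0],[0,-1.3,0],[0,-1.3,0]],"rotation":[[0,0,0],[0,0,0],[0,0,0],[0,0,0],[0,0,0],[0,0,0],[0,0,0],[0,0,0],[0,0,0],[0,0,0]],"grip":[1,1,1,1,1,1,1,1,1,1]}' >/dev/null && python3 ck.py &&
python3 -m pendant '{"linear":[[0,-0.2,0],[0,-0.4,0],[0,-0.6,0],[0,-0.8,0],[0,-1.0,0],[0,-1.2,0],[0,-1.3,0],[0,-1.3,0],[0,-1.3,0],[0,-1.3,0]],"rotation":[[0,0,0],[0,0,0],[0,0,0],[0,0,0],[0,0,0],[0,0,0],[0,0,0],[0,0,0],[0,0,0],[0,0,0]],"grip":[1,1,1,1,1,1,1,1,1,1]}' >/dev/null && python3 ck.py &&
python3 -m pendant '{"linear":[[0,-0.2,0],[0,-0.4,0],[0,-0.6,0],[0,-0.8,0],[0,-1.0,0],[0,-1.2,0],[0,-1.3,0],[0,-1.3,0],[0,-1.3,0],[0,-1.3,0]],"rotation":[[0,0,0],[0,0,0],[0,0,0],[0,0,0],[0,0,0],[0,0,0],[0,0,0],[0,0,0],[0,0,0],[0,0,0]],"grip":[1,1,1,1,1,1,1,1,1,1]}' >/dev/null && python3 ck.py &&
python3 -m pendant '{"linear":[[0,-0.2,0],[0,-0.4,0],[0,-0.6,0],[0,-0.8,0],[0,-1.0,0],[0,-1.2,0],[0,-1.3,0],[0,-1.3,0],[0,-1.3,0],[0,-1.3,0]],"rotation":[[0,0,0],[0,0,0],[0,0,0],[0,0,0],[0,0,0],[0,0,0],[0,0,0],[0,0,0],[0,0,0],[0,0,0]],"grip":[1,1,1,1,1,1,1,1,1,1]}' >/dev/null && python3 ck.py
```

```text
[-126.8   30.8   60.3] F [-0.4 -0.3 -0.6] w 0.228False
```

```bash
sed -i 's/sys.exit(f>10)/sys.exit(int(f>10))/' ck.py
python3 -m pendant '{"linear":[[0,-0.2,0],[0,-0.4,0],[0,-0.6,0],[0,-0.8,0],[0,-1.0,0],[0,-1.2,0],[0,-1.3,0],[0,-1.3,0],[0,-1.3,0],[0,-1.3,0]],"rotation":[[0,0,0],[0,0,0],[0,0,0],[0,0,0],[0,0,0],[0,0,0],[0,0,0],[0,0,0],[0,0,0],[0,0,0]],"grip":[1,1,1,1,1,1,1,1,1,1]}' >/dev/null && python3 ck.py &&
python3 -m pendant '{"linear":[[0,-0.2,0],[0,-0.4,0],[0,-0.6,0],[0,-0.8,0],[0,-1.0,0],[0,-1.2,0],[0,-1.3,0],[0,-1.3,0],[0,-1.3,0],[0,-1.3,0]],"rotation":[[0,0,0],[0,0,0],[0,0,0],[0,0,0],[0,0,0],[0,0,0],[0,0,0],[0,0,0],[0,0,0],[0,0,0]],"grip":[1,1,1,1,1,1,1,1,1,1]}' >/dev/null && python3 ck.py &&
python3 -m pendant '{"linear":[[0,-0.2,0],[0,-0.4,0],[0,-0.6,0],[0,-0.8,0],[0,-1.0,0],[0,-1.2,0],[0,-1.3,0],[0,-1.3,0],[0,-1.3,0],[0,-1.3,0]],"rotation":[[0,0,0],[0,0,0],[0,0,0],[0,0,0],[0,0,0],[0,0,0],[0,0,0],[0,0,0],[0,0,0],[0,0,0]],"grip":[1,1,1,1,1,1,1,1,1,1]}' >/dev/null && python3 ck.py &&
python3 -m pendant '{"linear":[[0,-0.2,0],[0,-0.4,0],[0,-0.6,0],[0,-0.8,0],[0,-1.0,0],[0,-1.2,0],[0,-1.3,0],[0,-1.3,0],[0,-1.3,0],[0,-1.3,0]],"rotation":[[0,0,0],[0,0,0],[0,0,0],[0,0,0],[0,0,0],[0,0,0],[0,0,0],[0,0,0],[0,0,0],[0,0,0]],"grip":[1,1,1,1,1,1,1,1,1,1]}' >/dev/null && python3 ck.py &&
python3 -m pendant '{"linear":[[0,-0.2,0],[0,-0.4,0],[0,-0.6,0],[0,-0.8,0],[0,-1.0,0],[0,-1.2,0],[0,-1.3,0],[0,-1.3,0],[0,-1.3,0],[0,-1.3,0]],"rotation":[[0,0,0],[0,0,0],[0,0,0],[0,0,0],[0,0,0],[0,0,0],[0,0,0],[0,0,0],[0,0,0],[0,0,0]],"grip":[1,1,1,1,1,1,1,1,1,1]}' >/dev/null && python3 ck.py
```

```text
[-113.8   30.8   60.3] F [ 0.6  0.  -1.1] w 0.226
[-100.8   30.8   60.3] F [ 0.9 -1.2 -0.9] w 0.226
[-87.8  30.8  60.3] F [-0.1 -0.5 -1.4] w 0.228
[-74.8  30.8  60.3] F [-1.  -0.2 -1.1] w 0.228
[-61.8  30.8  60.3] F [-0.8  0.  -1.3] w 0.227
```

```bash
python3 -m pendant '{"linear":[[0,-0.2,0],[0,-0.4,0],[0,-0.6,0],[0,-0.8,0],[0,-1.0,0],[0,-1.2,0],[0,-1.3,0],[0,-1.3,0],[0,-1.3,0],[0,-1.3,0]],"rotation":[[0,0,0],[0,0,0],[0,0,0],[0,0,0],[0,0,0],[0,0,0],[0,0,0],[0,0,0],[0,0,0],[0,0,0]],"grip":[1,1,1,1,1,1,1,1,1,1]}' >/dev/null && python3 ck.py &&
python3 -m pendant '{"linear":[[0,-0.2,0],[0,-0.4,0],[0,-0.6,0],[0,-0.8,0],[0,-1.0,0],[0,-1.2,0],[0,-1.3,0],[0,-1.3,0],[0,-1.3,0],[0,-1.3,0]],"rotation":[[0,0,0],[0,0,0],[0,0,0],[0,0,0],[0,0,0],[0,0,0],[0,0,0],[0,0,0],[0,0,0],[0,0,0]],"grip":[1,1,1,1,1,1,1,1,1,1]}' >/dev/null && python3 ck.py &&
python3 -m pendant '{"linear":[[0,-0.3,0],[0,-0.7,0],[0,-1.1,0],[0,-1.5,0],[0,-1.9,0],[0,-2.3,0],[0,-2.7,0],[0,-3,0],[0,-3,0],[0,-3,0]],"rotation":[[0,0,0],[0,0,0],[0,0,0],[0,0,0],[0,0,0],[0,0,0],[0,0,0],[0,0,0],[0,0,0],[0,0,0]],"grip":[1,1,1,1,1,1,1,1,1,1]}' >/dev/null && python3 ck.py
```

```text
[-48.8  30.8  60.2] F [ 0.5  0.  -0.8] w 0.224
[-35.8  30.8  60.3] F [ 0.5 -0.1 -1.5] w 0.227
[-5.6 30.8 60.3] F [ 0.2 -0.1 -0.9] w 0.226
```

```bash
python3 -m pendant '{"linear":[[0,-0.3,0],[0,-0.6,0],[0,-0.9,0],[0,-1.1,0],[0,-1.3,0],[0,-1.5,0],[0,-1.6,0],[0,-1.7,0],[0,-1.7,0],[0,-1.7,0]],"rotation":[[0,0,0],[0,0,0],[0,0,0],[0,0,0],[0,0,0],[0,0,0],[0,0,0],[0,0,0],[0,0,0],[0,0,0]],"grip":[1,1,1,1,1,1,1,1,1,1]}' >/dev/null && python3 ck.py &&
python3 -m pendant '{"linear":[[0,-0.1,0],[0,-0.2,0],[0,-0.3,0],[0,-0.3,0],[0,-0.4,0],[0,-0.4,0],[0,-0.5,0],[0,-0.5,0],[0,-0.5,0],[0,-0.5,0]],"rotation":[[0,0,0],[0,0,0],[0,0,0],[0,0,0],[0,0,0],[0,0,0],[0,0,0],[0,0,0],[0,0,0],[0,0,0]],"grip":[1,1,1,1,1,1,1,1,1,1]}' >/dev/null && python3 ck.py &&
python3 -m pendant '{"linear":[[0,-0.1,0],[0,-0.2,0],[0,-0.3,0],[0,-0.3,0],[0,-0.4,0],[0,-0.4,0],[0,-0.5,0],[0,-0.5,0],[0,-0.5,0],[0,-0.5,0]],"rotation":[[0,0,0],[0,0,0],[0,0,0],[0,0,0],[0,0,0],[0,0,0],[0,0,0],[0,0,0],[0,0,0],[0,0,0]],"grip":[1,1,1,1,1,1,1,1,1,1]}' >/dev/null && python3 ck.py
python3 - <<'E'
from h import *
snap("scene","j.png",(265,150,365,250),6)
E
```

```text
[11.3 30.8 60.3] F [-0.2  0.4 -0.7] w 0.222
[14.5 30.6 60.5] F [-1.9 -7.5  2.8] w 0.225
[15.3 30.4 61.2] F [ -7.1 -23.4  10.7] w 0.229
```

View pics/j.png

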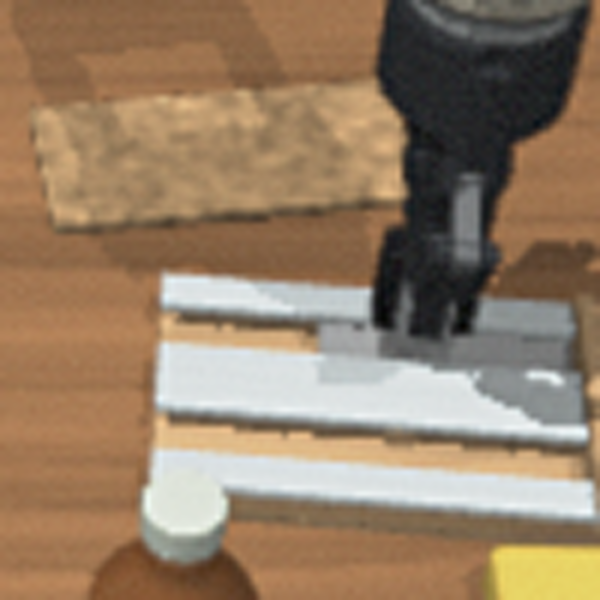

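Run:
```python
from d import *
im=cv2.imread("pics/raw_j.png")
x0,y0,k=305,185,10
c=cv2.resize(im[y0:y0+50,x0:x0+60],None,fx=k,fy=k,interpolation=cv2.INTER_CUBIC)
o=np.array([.6055,.1490])
def W(x,y,z): q=o+E0*x/1e3+N0*y/1e3; return [q[0],q[1],z/1e3]
for z,col in((12.6,(0,0,255)),(26,(0,255,0))):
    P=[W(x,30+y,z) for x,y in((85,17),(-25,17),(-25,-17),(85,-17))]
    uv=((w2p("scene",P)-[x0,y0]+.5)*k).astype(int); cv2.polylines(c,[uv],True,col,1)
cv2.imwrite("pics/k.png",c)
```

```text
(no output)
```

View pics/k.png

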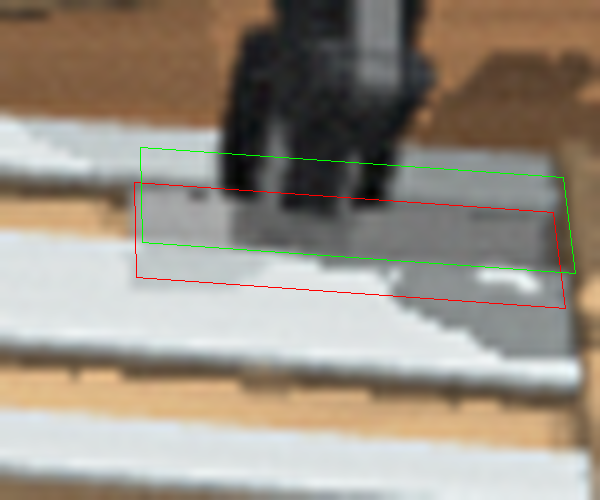

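```bash
python3 -m pendant '{"linear":[[0,0.3,0],[0,0.6,0],[0,1,0],[0,1,0],[0,1,0],[0,1,0],[0,1,0],[0,1,0],[0,1,0],[0,1,0]],"rotation":[[0,0,0],[0,0,0],[0,0,0],[0,0,0],[0,0,0],[0,0,0],[0,0,0],[0,0,0],[0,0,0],[0,0,0]],"grip":[1,1,1,1,1,1,1,1,1,1]}' >/dev/null; python3 ck.py 
python3 -m pendant '{"linear":[[0.1,0,0],[0.2,0,0],[0.3,0,0],[0.4,0,0],[0.5,0,0],[0.55,0,0],[0.6,0,0],[0.65,0,0],[0.65,0,0],[0.65,0,0]],"rotation":[[0,0,0],[0,0,0],[0,0,0],[0,0,0],[0,0,0],[0,0,0],[0,0,0],[0,0,0],[0,0,0],[0,0,0]],"grip":[1,1,1,1,1,1,1,1,1,1]}' >/dev/null ; python3 ck.py
python3 -c "from h import *;print(manip.state()['ft_torque'].round(2))"
python3 -m pendant '{"linear":[[-0.2,0,0],[-0.4,0,0],[-0.6,0,0],[-0.8,0,0],[-1,0,0],[-1.1,0,0],[-1.2,0,0],[-1.25,0,0],[-1.3,0,0],[-1.3,0,0]],"rotation":[[0,0,0],[0,0,0],[0,0,0],[0,0,0],[0,0,0],[0,0,0],[0,0,0],[0,0,0],[0,0,0],[0,0,0]],"grip":[1,1,1,1,1,1,1,1,1,1]}' >/dev/null ; python3 ck.py
python3 -c "from h import *;print(manip.state()['ft_torque'].round(2))"
```

```text
[11.4 30.8 60.3] F [ 0.5  0.1 -1.7] w 0.229
[11.3 25.1 59.9] F [-3.   0.5  1.1] w 0.229
[ 0.11  0.85 -0.13]
[11.3 35.5 61. ] F [ 5.7  0.3 -3. ] w 0.225
[-0.24 -1.14 -0.36]
```

```bash
python3 -m pendant '{"linear":[[0.7,0,0],[0.7,1,0],[0.7,3,0],[0.7,6,0],[0.7,9,0],[0.7,12,0],[0.7,15,0],[0.7,18,0],[0.7,20,0],[0.7,20,0]],"rotation":[[0,0,0],[0,0,0],[0,0,0],[0,0,0],[0,0,0],[0,0,0],[0,0,0],[0,0,0],[0,0,0],[0,0,0]],"grip":[1,1,1,1,1,1,1,1,1,1]}' >/dev/null; python3 ck.py &&
python3 -m pendant '{"linear":[[0,0,-1],[0,0,-2],[0,0,-3],[0,0,-4.5],[0,0,-4.5],[0,0,-4.5],[0,0,-4.5],[0,0,-4.5],[0,0,-4.5],[0,0,-4.5]],"rotation":[[0,0,0],[0,0,0],[0,0,0],[0,0,0],[0,0,0],[0,0,0],[0,0,0],[0,0,0],[0,0,0],[0,0,0]],"grip":[1,1,1,1,1,1,1,1,1,1]}'  >/dev/null; python3 ck.py; python3 d.py .4296 .0952 .105 8.9
```

```text
[-192.4   31.    60.1] F [ 0.2  0.7 -0.9] w 0.225
[-188.6   30.9  104.4] F [ 0.2 -0.7 -0.9] w 0.226
t 22.0 F [ 0.2 -0.7 -0.9] w 0.226 rail(mm) [-188.6   30.9  104.4]
shift [-13.71 -11.32  -0.03] rot [ -0.    0.1 -15.9]
```

```bash
python3 -m pendant '{"linear":[[-2,-1.6,0],[-4,-3.2,0],[-6,-5,0],[-8,-6.6,0],[-10,-8.3,0],[-12,-9.9,0],[-13.2,-10.9,0],[-13.7,-11.3,0],[-13.7,-11.3,0],[-13.7,-11.3,0]],"rotation":[[0,0,-2],[0,0,-4],[0,0,-6],[0,0,-8],[0,0,-11],[0,0,-13],[0,0,-15],[0,0,-15.9],[0,0,-15.9],[0,0,-15.9]],"grip":[1,1,1,1,1,1,1,1,1,1]}' >/dev/null; python3 ck.py; python3 d.py .4296 .0952 .0610 8.9
python3 -m pendant '{"linear":[[0,0,1],[0,0,2],[0,0,3],[0,0,3.5],[0,0,4],[0,0,4.2],[0,0,4.3],[0,0,4.3],[0,0,4.3],[0,0,4.3]],"rotation":[[0,0,0],[0,0,0],[0,0,0],[0,0,0],[0,0,0],[0,0,0],[0,0,0],[0,0,0],[0,0,0],[0,0,0]],"grip":[1,1,1,1,1,1,1,1,1,1]}'  >/dev/null; python3 ck.py; python3 d.py .4296 .0952 .0608 8.9
```

```text
[-75.9 166.9 105.3] F [ 0.8 -0.8 -1.4] w 0.227
t 22.8 F [ 0.8 -0.8 -1.4] w 0.227 rail(mm) [-75.9 166.9 105.3]
shift [-0.1  -0.07  4.43] rot [ 0. -0. -0.]
[-75.6 166.9  62.8] F [ 0.4  0.2 -0.7] w 0.224
t 23.6 F [ 0.4  0.2 -0.7] w 0.224 rail(mm) [-75.6 166.9  62.8]
shift [-0.1  -0.05  0.2 ] rot [ 0.  -0.1 -0. ]
```

```bash
python3 -m pendant '{"linear":[[0,0,0.1],[0,0,0.2],[0,0,0.25],[0,0,0.25],[0,0,0.25],[0,0,0.25],[0,0,0.25],[0,0,0.25],[0,0,0.25],[0,0,0.25]],"rotation":[[0,0,0],[0,0,0],[0,0,0],[0,0,0],[0,0,0],[0,0,0],[0,0,0],[0,0,0],[0,0,0],[0,0,0]],"grip":[1,1,1,1,1,0.9,0.8,0.7,0.6,0.5]}' ; python3 ck.py
python3 -m pendant '{"linear":[[0,0,0],[0,0,0],[0,0,-1],[0,0,-3],[0,0,-5],[0,0,-7],[0,0,-9],[0,0,-11],[0,0,-12],[0,0,-12]],"rotation":[[0,0,0],[0,0,0],[0,0,0],[0,0,0],[0,0,0],[0,0,0],[0,0,0],[0,0,0],[0,0,0],[0,0,0]],"grip":[0.45,0.45,0.45,0.45,0.45,0.45,0.45,0.45,0.4,0.4]}' 
python3 d.py .4435 -.0677 .17 -7
python3 - <<'E'
from h import *
snap("scene","l.png",(80,120,380,260),2.6)
E
```

```text
time: 24.47
tool_pos: [0.4301, 0.0948, 0.0595]
tool_rot: [-0.0, 0.997, 0.077, -0.0]
contact_force: [0.2, -0.5, -0.3]
gripper_width: 0.5
[-75.7 167.4  59.5] F [ 0.2 -0.5 -0.3] w 0.500
time: 25.3
tool_pos: [0.4321, 0.0949, 0.1833]
tool_rot: [0.0, 0.997, 0.077, 0.003]
contact_force: [-0.4, 1.2, 0.6]
gripper_width: 0.605
t 25.3 F [-0.4  1.2  0.6] w 0.605 rail(mm) [-75.4 165.5 183.3]
shift [-1.39 16.24  1.34] rot [-0.  -0.4 15.9]
```

View pics/l.png

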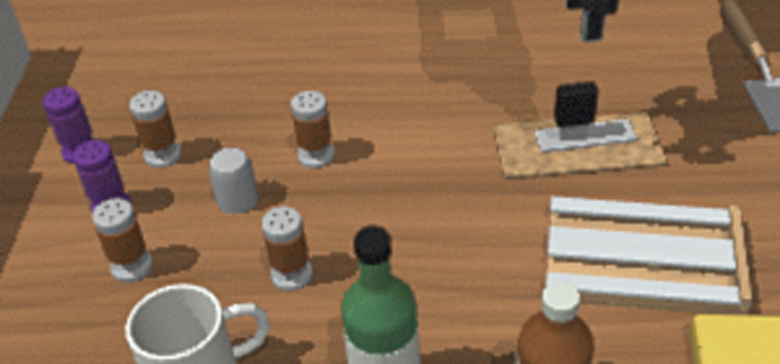

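```bash
cat > det.py <<'E'
from d import *
def blobs(m,lo,hi):
    n,_,st,ce=cv2.connectedComponentsWithStats(m.astype(np.uint8)); return [(ce[i],st[i,4]) for i in range(1,n) if lo<=st[i,4]<=hi]
im=manip.grab_frame("top"); h=cv2.cvtColor(im,cv2.COLOR_RGB2HSV)
for c,a in blobs((h[...,1]<60)&(h[...,2]>110),60,400):
    p=p2w("top",c,.079)[0]
    if .35<p[0]<.7 and -.43<p[1]<.02: print("top cap",p.round(3),a,"rail",rail(p)[:2])
im=manip.grab_frame("scene"); h=cv2.cvtColor(im,cv2.COLOR_RGB2HSV)
for c,a in blobs((h[...,1]<70)&(h[...,2]>110),25,400):
    p=p2w("scene",c,.076)[0]
    if .35<p[0]<.72 and -.43<p[1]<.24: print("scene grey",p.round(3),a,"rail",rail(p)[:2])
E
python3 det.py
```

```text
top cap [ 0.615 -0.196  0.079] 131 rail [-342.   -51.6]
top cap [ 0.601 -0.355  0.079] 123 rail [-501.7  -57. ]
top cap [ 0.507 -0.262  0.079] 140 rail [-420.2   47.5]
top cap [ 0.444 -0.187  0.079] 140 rail [-354.2  119.2]
top cap [ 0.439 -0.357  0.079] 135 rail [-523.6  103.2]
scene grey [ 0.441 -0.361  0.076] 112 rail [-527.3  101.1]
scene grey [ 0.446 -0.192  0.076] 115 rail [-358.3  117.2]
scene grey [0.503 0.096 0.076] 285 rail [-65.3  94.9]
scene grey [ 0.526 -0.331  0.076] 58 rail [-486.4   20.1]
scene grey [ 0.552 -0.261  0.076] 235 rail [-413.8    2.9]
scene grey [ 0.53  -0.178  0.076] 63 rail [-334.6   35.3]
scene grey [ 0.602 -0.36   0.076] 153 rail [-506.1  -58.3]
scene grey [ 0.617 -0.2    0.076] 153 rail [-345.7  -53.6]
scene grey [ 0.673 -0.329  0.076] 72 rail [-466.5 -125. ]
scene grey [ 0.685 -0.185  0.076] 76 rail [-322.5 -119.5]
```

```bash
python3 -m pendant '{"linear":[[-0.1,2,0],[-0.3,4,0],[-0.5,6,0],[-0.7,8,0],[-0.9,10,0],[-1.1,12,0],[-1.3,14,1],[-1.4,16.2,1.3],[-1.4,16.2,1.3],[-1.4,16.2,1.3]],"rotation":[[0,0,2],[0,0,4],[0,0,6],[0,0,8],[0,0,10],[0,0,12],[0,0,14],[0,0,15.9],[0,0,15.9],[0,0,15.9]],"grip":[0.3,0.3,0.3,0.3,0.3,0.3,0.3,0.3,0.3,0.3]}' >/dev/null; python3 det.py; python3 d.py .444 -.187 .11 -7
```

```text
top cap [ 0.615 -0.196  0.079] 130 rail [-341.9  -51.7]
top cap [ 0.601 -0.355  0.079] 125 rail [-501.5  -56.9]
top cap [ 0.507 -0.262  0.079] 141 rail [-420.1   47.5]
top cap [ 0.444 -0.188  0.079] 137 rail [-354.8  119.3]
top cap [ 0.439 -0.357  0.079] 137 rail [-523.3  103.2]
scene grey [ 0.441 -0.361  0.076] 111 rail [-527.4  101.3]
scene grey [ 0.445 -0.192  0.076] 114 rail [-358.4  117.4]
scene grey [0.504 0.103 0.076] 240 rail [-58.8  95.2]
scene grey [ 0.527 -0.331  0.076] 57 rail [-486.7   19.7]
scene grey [ 0.552 -0.261  0.076] 231 rail [-414.     3.1]
scene grey [ 0.53  -0.178  0.076] 62 rail [-334.4   35.1]
scene grey [ 0.602 -0.36   0.076] 151 rail [-506.3  -58.3]
scene grey [ 0.616 -0.2    0.076] 154 rail [-345.8  -53.4]
scene grey [ 0.672 -0.329  0.076] 68 rail [-466.9 -124.8]
scene grey [ 0.685 -0.185  0.076] 76 rail [-322.6 -119.6]
t 26.4 F [ 0.5 -0.1 -0.1] w 0.704 rail(mm) [-234.8  137.   165.8]
shift [ 1.78 11.9   5.57] rot [-0.   0.1  0. ]
```

```bash
python3 -m pendant '{"linear":[[0.3,2,0],[0.6,4,0],[0.9,6,0],[1.2,8,0],[1.5,10,0],[1.8,11.5,1],[1.8,12.1,2.5],[1.8,12.1,3.5],[1.8,12.1,3.5],[1.8,12.1,3.5]],"rotation":[[0,0,0],[0,0,0],[0,0,0],[0,0,0],[0,0,0],[0,0,0],[0,0,0],[0,0,0],[0,0,0],[0,0,0]],"grip":[0.3,0.3,0.3,0.3,0.3,0.3,0.3,0.3,0.3,0.3]}' >/dev/null; python3 d.py .4445 -.1895 .051 -7
python3 -m pendant '{"linear":[[0,0,1],[0,0,2.5],[0,0,4],[0,0,5.5],[0,0,7],[0,0,7.9],[0,0,7.9],[0,0,7.9],[0,0,7.9],[0,0,7.9]],"rotation":[[0,0,0],[0,0,0],[0,0,0],[0,0,0],[0,0,0],[0,0,0],[0,0,0],[0,0,0],[0,0,0],[0,0,0]],"grip":[0.3,0.3,0.3,0.3,0.3,0.3,0.3,0.3,0.3,0.3]}' >/dev/null; python3 d.py .4445 -.1895 .051 -7
```

```text
t 27.2 F [-0.4  0.4 -1.2] w 0.703 rail(mm) [-355.1  119.1  130.9]
shift [0.07 0.12 7.99] rot [-0.1  0.1  0.1]
t 28.1 F [-0.   0.2 -0.8] w 0.700 rail(mm) [-356.7  117.5   54.1]
shift [-0.1  -0.05  0.31] rot [ 0.1 -0.1  0. ]
```

```bash
python3 -m pendant '{"linear":[[0,0,0.2],[0,0,0.2],[0,0,0.2],[0,0,0.2],[0,0,0.2],[0,0,0.2],[0,0,0.2],[0,0,0.2],[0,0,0.2],[0,0,0.2]],"rotation":[[0,0,0],[0,0,0],[0,0,0],[0,0,0],[0,0,0],[0,0,0],[0,0,0],[0,0,0],[0,0,0],[0,0,0]],"grip":[0.45,0.6,0.8,1,1,1,1,1,1,1]}' >/dev/null; python3 ck.py
python3 -m pendant '{"linear":[[0,0,-0.5],[0,0,-1],[0,0,-1.5],[0,0,-2],[0,0,-3],[0,0,-4],[0,0,-4],[0,0,-4],[0,0,-4],[0,0,-4]],"rotation":[[0,0,0],[0,0,0],[0,0,0],[0,0,0],[0,0,0],[0,0,0],[0,0,0],[0,0,0],[0,0,0],[0,0,0]],"grip":[1,1,1,1,1,1,1,1,1,1]}' >/dev/null; python3 ck.py
```

```text
[-356.7  117.9   51.5] F [-0.2 -0.4  4.9] w 0.431
[-356.2  118.8   90.3] F [-0.   0.6 -0.7] w 0.430
```

```bash
python3 -m pendant '{"linear":[[1,-2,0],[2,-4.5,0],[3,-7,0],[4,-9.5,0],[5,-12,0],[6,-14.5,0],[7,-17,0],[8,-19.5,0],[8.8,-20.6,0],[8.8,-20.6,0]],"rotation":[[0,0,0],[0,0,0],[0,0,0],[0,0,0],[0,0,0],[0,0,0],[0,0,0],[0,0,0],[0,0,0],[0,0,0]],"grip":[1,1,1,1,1,1,1,1,1,1]}' >/dev/null; python3 ck.py
python3 -m pendant '{"linear":[[0,0,0.5],[0,0,1],[0,0,1.5],[0,0,2],[0,0,2.5],[0,0,3],[0,0,3],[0,0,3],[0,0,3],[0,0,3]],"rotation":[[0,0,0],[0,0,0],[0,0,0],[0,0,0],[0,0,0],[0,0,0],[0,0,0],[0,0,0],[0,0,0],[0,0,0]],"grip":[1,1,1,1,1,1,1,1,1,1]}' >/dev/null; python3 ck.py; python3 d.py .5561 .0044 .0595 -7
```

```text
[-148.5   29.5   90.5] F [-0.1  0.6 -0.8] w 0.430
[-150.4   30.    61.2] F [-0.5 -0.1 -1.4] w 0.432
t 31.4 F [-0.5 -0.1 -1.4] w 0.432 rail(mm) [-150.4   30.    61.2]
shift [-0.13 -0.02  0.17] rot [ 0. -0. -0.]
```

Run:
```python
from h import *
snap("scene","m.png",(230,130,330,220),6)
```

```text
(no output)
```

View pics/m.png

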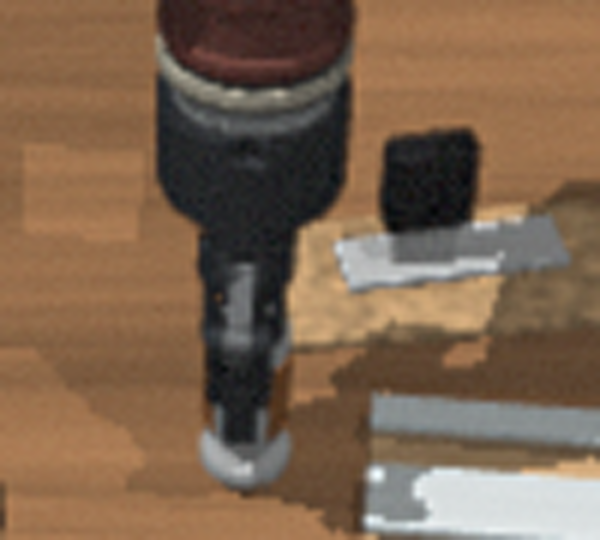

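Run:
```python
from d import *
o=np.array([.6055,.149])
for z in (9.7,15.7):
    a=np.linspace(0,6.28,60)
    q=o+E0*-.1504+N0*.030+.02*np.c_[np.cos(a),np.sin(a)]
    uv=(w2p("scene",np.c_[q,np.full(60,z/1e3)])-[230,130]+.5)*6
    print(z,uv.min(0),uv.max(0))
```

```text
9.7 [200.08337229 419.37495196] [290.5745938  485.30230679]
15.7 [200.17211011 410.0210745 ] [291.0490451  475.95764862]
```

```bash
python3 -m pendant '{"linear":[[0,0,0.1],[0,0,0.2],[0,-0.5,0.2],[0,-1.2,0.2],[0,-1.9,0.2],[0,-2.6,0.2],[0,-3.3,0.2],[0,-4,0.2],[0,-4.5,0.2],[0,-5,0.2]],"rotation":[[0,0,0],[0,0,0],[0,0,0],[0,0,0],[0,0,0],[0,0,0],[0,0,0],[0,0,0],[0,0,0],[0,0,0]],"grip":[1,1,1,1,1,1,1,1,1,1]}' >/dev/null; python3 ck.py &&
python3 -m pendant '{"linear":[[0,-0.5,0],[0,-1,0],[0,-1.5,0],[0,-2,0],[0,-2.5,0],[0,-3,0],[0,-3.5,0],[0,-4,0],[0,-4.5,0],[0,-5,0]],"rotation":[[0,0,0],[0,0,0],[0,0,0],[0,0,0],[0,0,0],[0,0,0],[0,0,0],[0,0,0],[0,0,0],[0,0,0]],"grip":[1,1,1,1,1,1,1,1,1,1]}' >/dev/null; python3 ck.py
```

```text
[-99.6  30.4  58.8] F [ 0.4  0.4 -1.6] w 0.427
[-49.9  30.4  58.8] F [-0.5  0.2 -2.3] w 0.431
```

```bash
python3 -m pendant '{"linear":[[0,-0.5,0],[0,-1,0],[0,-1.7,0],[0,-2.4,0],[0,-3.1,0],[0,-3.8,0],[0,-4.5,0],[0,-5.2,0],[0,-6,0],[0,-6,0]],"rotation":[[0,0,0],[0,0,0],[0,0,0],[0,0,0],[0,0,0],[0,0,0],[0,0,0],[0,0,0],[0,0,0],[0,0,0]],"grip":[1,1,1,1,1,1,1,1,1,1]}' >/dev/null; python3 ck.py &&
python3 -m pendant '{"linear":[[0,-0.5,0],[0,-1,0],[0,-1.5,0],[0,-2,0],[0,-2.5,0],[0,-3,0],[0,-3.5,0],[0,-4,0],[0,-4.5,0],[0,-4.5,0]],"rotation":[[0,0,0],[0,0,0],[0,0,0],[0,0,0],[0,0,0],[0,0,0],[0,0,0],[0,0,0],[0,0,0],[0,0,0]],"grip":[1,1,1,1,1,1,1,1,1,1]}' >/dev/null; python3 ck.py &&
python3 -m pendant '{"linear":[[0,-0.1,0],[0,-0.2,0],[0,-0.3,0],[0,-0.4,0],[0,-0.5,0],[0,-0.6,0],[0,-0.7,0],[0,-0.8,0],[0,-0.8,0],[0,-0.8,0]],"rotation":[[0,0,0],[0,0,0],[0,0,0],[0,0,0],[0,0,0],[0,0,0],[0,0,0],[0,0,0],[0,0,0],[0,0,0]],"grip":[1,1,1,1,1,1,1,1,1,1]}' >/dev/null; python3 ck.py
```

```text
[11.1 30.3 58.9] F [-0.6 -0.6 -1.3] w 0.435
[55.6 30.3 58.8] F [-0.2  0.8 -1.4] w 0.431
[62.7 30.3 58.8] F [-0.2  0.  -1.5] w 0.432
```

```bash
python3 -m pendant '{"linear":[[0,-0.1,0],[0,-0.2,0],[0,-0.3,0],[0,-0.4,0],[0,-0.5,0],[0,-0.6,0],[0,-0.6,0],[0,-0.6,0],[0,-0.6,0],[0,-0.6,0]],"rotation":[[0,0,0],[0,0,0],[0,0,0],[0,0,0],[0,0,0],[0,0,0],[0,0,0],[0,0,0],[0,0,0],[0,0,0]],"grip":[1,1,1,1,1,1,1,1,1,1]}' >/dev/null; python3 ck.py
```

```text
[65.6 30.2 59. ] F [ -2.3 -10.2   3. ] w 0.431
```

```bash
python3 -m pendant '{"linear":[[0,0,0.05],[0,0,0.1],[0,0,0.15],[0,0,0.15],[0,0.2,0.15],[0,0.2,0.15],[0,0.2,0.15],[0,0.2,0.15],[0,0.2,0.15],[0,0.2,0.15]],"rotation":[[0,0,0],[0,0,0],[0,0,0],[0,0,0],[0,0,0],[0,0,0],[0,0,0],[0,0,0],[0,0,0],[0,0,0]],"grip":[1,1,1,1,1,1,1,0.8,0.5,0.3]}' >/dev/null; python3 ck.py 
python3 -m pendant '{"linear":[[0,0,0],[0,0,-0.5],[0,0,-2],[0,0,-4],[0,0,-6],[0,0,-8],[0,2,-10],[0,5,-10],[0,8,-10],[0,12,-10]],"rotation":[[0,0,0],[0,0,0],[0,0,0],[0,0,0],[0,0,0],[0,0,0],[0,0,0],[0,0,0],[0,0,0],[0,0,0]],"grip":[0.3,0.3,0.3,0.3,0.3,0.3,0.3,0.3,0.3,0.3]}' >/dev/null; python3 ck.py 
python3 -m pendant '{"linear":[[-0.8,4,0],[-1.6,8,0],[-2.4,12,0],[-3.2,16,0],[-4,20,0],[-4,24,0],[-4,26,0],[-4,26,0],[-4,26,0],[-4,26,0]],"rotation":[[0,0,0],[0,0,0],[0,0,0],[0,0,0],[0,0,0],[0,0,0],[0,0,0],[0,0,0],[0,0,0],[0,0,0]],"grip":[0.3,0.3,0.3,0.3,0.3,0.3,0.3,0.3,0.3,0.3]}' >/dev/null; python3 det.py; python3 d.py .44 -.359 .13 -7
python3 - <<'E'
from h import *
snap("scene","n.png",(80,120,380,260),2.6)
E
```

```text
[67.  30.  57.6] F [0.9 0.2 0. ] w 0.629
[-53.   30.  158.8] F [ 0.7 -0.4 -0.1] w 0.703
top cap [ 0.616 -0.197  0.079] 124 rail [-342.3  -52.4]
top cap [ 0.601 -0.355  0.079] 126 rail [-501.6  -56.8]
top cap [ 0.439 -0.357  0.079] 137 rail [-523.3  103.2]
scene grey [ 0.441 -0.362  0.076] 111 rail [-527.4  101.3]
scene grey [0.503 0.102 0.076] 232 rail [-60.1  96.4]
scene grey [ 0.526 -0.33   0.076] 60 rail [-486.1   20.3]
scene grey [ 0.553 -0.261  0.076] 241 rail [-413.7    2.5]
scene grey [0.581 0.217 0.076] 161 rail [63.8 32.8]
scene grey [ 0.602 -0.36   0.076] 155 rail [-506.1  -58.4]
scene grey [ 0.616 -0.2    0.076] 158 rail [-345.7  -53.4]
scene grey [ 0.673 -0.328  0.076] 74 rail [-466.1 -124.9]
scene grey [ 0.685 -0.184  0.076] 81 rail [-321.9 -119.6]
t 39.0 F [ 0.2 -0.5 -0.1] w 0.697 rail(mm) [-312.2   70.3  157.3]
shift [-3.23 21.28  2.72] rot [-0.  -0.   0.1]
```

View pics/n.png

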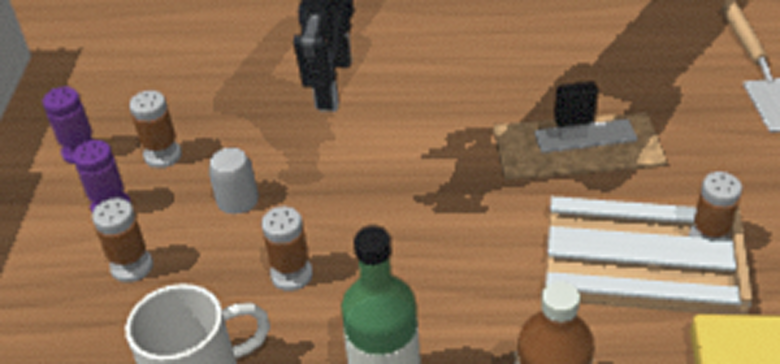

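```bash
python3 -m pendant '{"linear":[[-0.5,3,0],[-1,6,0],[-1.5,9,0],[-2,12,0],[-2.5,15,0],[-3.2,18,0],[-3.2,20,1],[-3.2,21.3,2.7],[-3.2,21.3,2.7],[-3.2,21.3,2.7]],"rotation":[[0,0,0],[0,0,0],[0,0,0],[0,0,0],[0,0,0],[0,0,0],[0,0,0],[0,0,0],[0,0,0],[0,0,0]],"grip":[0.3,0.3,0.3,0.3,0.3,0.3,0.3,0.3,0.3,0.3]}' >/dev/null; python3 d.py .44 -.359 .051 -7;
python3 -m pendant '{"linear":[[0,0,1],[0,0,2.5],[0,0,4],[0,0,5.5],[0,0,7],[0,0,8.1],[0,0,8.1],[0,0,8.1],[0,0,8.1],[0,0,8.1]],"rotation":[[0,0,0],[0,0,0],[0,0,0],[0,0,0],[0,0,0],[0,0,0],[0,0,0],[0,0,0],[0,0,0],[0,0,0]],"grip":[0.3,0.3,0.3,0.3,0.3,0.3,0.3,0.3,0.3,0.3]}' >/dev/null; python3 d.py .44 -.359 .051 -7
```

```text
t 39.9 F [0.6 0.6 0.1] w 0.699 rail(mm) [-525.3  102.9  129. ]
shift [ 0.07 -0.02  7.8 ] rot [-0.1  0.1 -0. ]
t 40.8 F [ 0.   0.5 -0.2] w 0.701 rail(mm) [-526.8  101.6   50.7]
shift [-0.07 -0.18 -0.03] rot [ 0.1 -0.1  0. ]
```

```bash
python3 -m pendant '{"linear":[[0,-0.15,0],[0,-0.15,0],[0,-0.15,0],[0,-0.15,0],[0,-0.15,0],[0,-0.15,0],[0,-0.15,0],[0,-0.15,0],[0,-0.15,0],[0,-0.15,0]],"rotation":[[0,0,0],[0,0,0],[0,0,0],[0,0,0],[0,0,0],[0,0,0],[0,0,0],[0,0,0],[0,0,0],[0,0,0]],"grip":[0.45,0.6,0.8,1,1,1,1,1,1,1]}' >/dev/null; python3 ck.py
python3 -m pendant '{"linear":[[0,0,-0.5],[0,0,-1],[0,0,-2],[0,0,-3],[0,0,-4],[0,0,-5],[0,0,-6],[0,0,-7],[0,0,-7],[0,0,-7]],"rotation":[[0,0,0],[0,0,0],[0,0,0],[0,0,0],[0,0,0],[0,0,0],[0,0,0],[0,0,0],[0,0,0],[0,0,0]],"grip":[1,1,1,1,1,1,1,1,1,1]}' >/dev/null; python3 ck.py
python3 -m pendant '{"linear":[[0,-3,0],[0,-6,0],[0,-9,0],[0,-12,0],[0,-15,0],[0,-18,0],[0,-21,0],[1,-24,0],[2,-27,0],[3,-30,0]],"rotation":[[0,0,0],[0,0,0],[0,0,0],[0,0,0],[0,0,0],[0,0,0],[0,0,0],[0,0,0],[0,0,0],[0,0,0]],"grip":[1,1,1,1,1,1,1,1,1,1]}' >/dev/null; python3 ck.py; python3 d.py .5561 .0044 .0596 -7
```

```text
[-525.3  101.9   50.4] F [-2.2  1.1  6.7] w 0.430
[-525.3  102.   120.5] F [-0.4 -0.3 -3.4] w 0.431
[-223.3   72.9  118.5] F [ 1.  -0.7 -1.6] w 0.430
t 43.2 F [ 1.  -0.7 -1.6] w 0.430 rail(mm) [-223.3   72.9  118.5]
shift [ 4.16 -7.32  5.89] rot [-0.   0.1 -0. ]
```

```bash
python3 -m pendant '{"linear":[[1,-1.8,0],[2,-3.6,0],[3,-5.4,0],[4,-7,0],[4.25,-7.3,1],[4.25,-7.3,2.5],[4.25,-7.3,4],[4.25,-7.3,5.5],[4.25,-7.3,6],[4.25,-7.3,6]],"rotation":[[0,0,0],[0,0,0],[0,0,0],[0,0,0],[0,0,0],[0,0,0],[0,0,0],[0,0,0],[0,0,0],[0,0,0]],"grip":[1,1,1,1,1,1,1,1,1,1]}' >/dev/null; python3 ck.py
python3 -m pendant '{"linear":[[0,0,0],[0,0,0],[0,0,0],[0,0,0],[0,0,0],[0,0,0],[0,0,0],[0,0,0],[0,0,0],[0,0,0]],"rotation":[[0,0,0],[0,0,0],[0,0,0],[0,0,0],[0,0,0],[0,0,0],[0,0,0],[0,0,0],[0,0,0],[0,0,0]],"grip":[1,1,1,1,1,1,1,1,1,1]}' >/dev/null; python3 ck.py
```

```text
[-152.3   32.2   56.3] F [ 0.5  0.8 -2. ] w 0.430
[-151.9   29.9   59.3] F [ 0.1  0.7 -1.8] w 0.430
```

```bash
python3 -m pendant '{"linear":[[-0.05,0,0.1],[-0.05,0,0.1],[-0.05,-0.5,0.1],[-0.05,-1.2,0.1],[-0.05,-1.9,0.1],[-0.05,-2.6,0.1],[-0.05,-3.3,0.1],[-0.05,-4,0.1],[-0.05,-4.5,0.1],[-0.05,-5,0.1]],"rotation":[[0,0,0],[0,0,0],[0,0,0],[0,0,0],[0,0,0],[0,0,0],[0,0,0],[0,0,0],[0,0,0],[0,0,0]],"grip":[1,1,1,1,1,1,1,1,1,1]}' >/dev/null; python3 ck.py &&
python3 -m pendant '{"linear":[[0,-0.5,0],[0,-1,0],[0,-1.7,0],[0,-2.4,0],[0,-3.1,0],[0,-3.8,0],[0,-4.5,0],[0,-5.2,0],[0,-6,0],[0,-6,0]],"rotation":[[0,0,0],[0,0,0],[0,0,0],[0,0,0],[0,0,0],[0,0,0],[0,0,0],[0,0,0],[0,0,0],[0,0,0]],"grip":[1,1,1,1,1,1,1,1,1,1]}' >/dev/null; python3 ck.py &&
python3 -m pendant '{"linear":[[0,-0.5,0],[0,-1,0],[0,-1.7,0],[0,-2.4,0],[0,-3.1,0],[0,-3.8,0],[0,-4.5,0],[0,-5.2,0],[0,-5.6,0],[0,-5.6,0]],"rotation":[[0,0,0],[0,0,0],[0,0,0],[0,0,0],[0,0,0],[0,0,0],[0,0,0],[0,0,0],[0,0,0],[0,0,0]],"grip":[1,1,1,1,1,1,1,1,1,1]}' >/dev/null; python3 ck.py &&
python3 -m pendant '{"linear":[[0,-0.1,0],[0,-0.2,0],[0,-0.3,0],[0,-0.4,0],[0,-0.5,0],[0,-0.6,0],[0,-0.7,0],[0,-0.8,0],[0,-0.8,0],[0,-0.8,0]],"rotation":[[0,0,0],[0,0,0],[0,0,0],[0,0,0],[0,0,0],[0,0,0],[0,0,0],[0,0,0],[0,0,0],[0,0,0]],"grip":[1,1,1,1,1,1,1,1,1,1]}' >/dev/null; python3 ck.py
```

```text
[-101.1   30.4   58.3] F [ 1.1 -0.4 -2.1] w 0.430
[-40.4  30.3  58.4] F [-0.8 -0.6 -1.7] w 0.426
[15.1 30.4 58.3] F [ 0.7 -0.9 -2.3] w 0.426
[22.2 30.3 58.3] F [-0.3  0.2 -1.6] w 0.433
```

```bash
python3 -m pendant '{"linear":[[0,0,0.1],[0,-0.1,0.1],[0,-0.2,0.1],[0,-0.3,0.1],[0,-0.4,0.1],[0,-0.5,0.1],[0,-0.6,0.1],[0,-0.6,0.1],[0,-0.6,0.1],[0,-0.6,0.1]],"rotation":[[0,0,0],[0,0,0],[0,0,0],[0,0,0],[0,0,0],[0,0,0],[0,0,0],[0,0,0],[0,0,0],[0,0,0]],"grip":[1,1,1,1,1,1,1,1,1,1]}' >/dev/null; python3 ck.py
```

```text
[26.1 30.3 57.4] F [-1.6 -8.5  0.9] w 0.432
```

```bash
python3 -m pendant '{"linear":[[0,0,0.05],[0,0,0.1],[0,0,0.1],[0,0,0.1],[0,0.2,0.1],[0,0.2,0.1],[0,0.2,0.1],[0,0.2,0.1],[0,0.2,0.1],[0,0.2,0.1]],"rotation":[[0,0,0],[0,0,0],[0,0,0],[0,0,0],[0,0,0],[0,0,0],[0,0,0],[0,0,0],[0,0,0],[0,0,0]],"grip":[1,1,1,1,1,1,1,0.8,0.5,0.3]}' >/dev/null; python3 ck.py 
python3 -m pendant '{"linear":[[0,0,0],[0,0,-0.5],[0,0,-2],[0,0,-4],[0,0,-6],[0,0,-8],[0,2,-10],[0,5,-10],[0,8,-10],[0,12,-10]],"rotation":[[0,0,0],[0,0,0],[0,0,0],[0,0,0],[0,0,0],[0,0,0],[0,0,0],[0,0,0],[0,0,0],[0,0,0]],"grip":[0.3,0.3,0.3,0.3,0.3,0.3,0.3,0.3,0.3,0.3]}' >/dev/null; python3 ck.py 
python3 -m pendant '{"linear":[[1,3,0],[2,6,0],[3,9,0],[4,12,0],[5,14,0],[6,14,0],[6,14,0],[6,14,0],[6,14,0],[6,14,0]],"rotation":[[0,0,0],[0,0,0],[0,0,0],[0,0,0],[0,0,0],[0,0,0],[0,0,0],[0,0,0],[0,0,0],[0,0,0]],"grip":[0.3,0.3,0.3,0.3,0.3,0.3,0.3,0.3,0.3,0.3]}' >/dev/null; python3 det.py; python3 d.py .616 -.1985 .13 -7
```

```text
[27.  30.1 56.6] F [ 0.4 -0.1  0.3] w 0.626
[-93.4  30.  157.8] F [-0.5 -1.1 -0.8] w 0.699
top cap [ 0.615 -0.196  0.079] 132 rail [-341.9  -51.5]
top cap [ 0.601 -0.355  0.079] 129 rail [-501.5  -56.7]
top cap [ 0.507 -0.261  0.079] 146 rail [-419.6   47.5]
scene grey [0.503 0.095 0.076] 278 rail [-66.3  95. ]
scene grey [ 0.554 -0.26   0.076] 246 rail [-413.     1.5]
scene grey [0.572 0.181 0.076] 108 rail [26.9 37.3]
scene grey [0.581 0.217 0.076] 162 rail [63.6 32.8]
scene grey [0.604 0.097 0.076] 235 rail [-52.  -5.]
scene grey [ 0.602 -0.36   0.076] 157 rail [-505.9  -58.5]
scene grey [ 0.617 -0.2    0.076] 157 rail [-345.6  -53.5]
scene grey [ 0.673 -0.328  0.076] 77 rail [-465.9 -124.8]
scene grey [ 0.685 -0.184  0.076] 83 rail [-321.8 -119.3]
t 51.7 F [-0.   0.  -0.1] w 0.699 rail(mm) [-232.8  -29.2  156.2]
shift [ 2.35 11.15  2.62] rot [-0.   0.   0.1]
```

Run:
```python
from h import *
snap("scene","o.png",(280,150,380,240),6)
```

```text
(no output)
```

View pics/o.png

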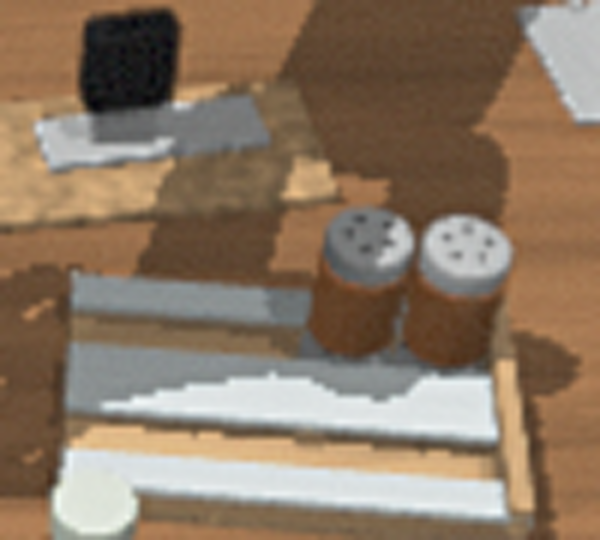

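```bash
python3 -m pendant '{"linear":[[0.5,2.5,0],[1,5,0],[1.5,7.5,0],[2,10,0],[2.35,11.2,0],[2.35,11.2,1],[2.35,11.2,2.6],[2.35,11.2,2.6],[2.35,11.2,2.6],[2.35,11.2,2.6]],"rotation":[[0,0,0],[0,0,0],[0,0,0],[0,0,0],[0,0,0],[0,0,0],[0,0,0],[0,0,0],[0,0,0],[0,0,0]],"grip":[0.3,0.3,0.3,0.3,0.3,0.3,0.3,0.3,0.3,0.3]}' >/dev/null; python3 d.py .616 -.1985 .051 -7;
python3 -m pendant '{"linear":[[0,0,1],[0,0,2.5],[0,0,4],[0,0,5.5],[0,0,7],[0,0,8],[0,0,8],[0,0,8],[0,0,8],[0,0,8]],"rotation":[[0,0,0],[0,0,0],[0,0,0],[0,0,0],[0,0,0],[0,0,0],[0,0,0],[0,0,0],[0,0,0],[0,0,0]],"grip":[0.3,0.3,0.3,0.3,0.3,0.3,0.3,0.3,0.3,0.3]}' >/dev/null; python3 d.py .616 -.1985 .051 -7
```

```text
t 52.6 F [-0.1  0.9  0.5] w 0.704 rail(mm) [-344.8  -52.9  130.2]
shift [-0.   -0.05  7.92] rot [-0.  0.  0.]
t 53.4 F [ 0.8 -0.2 -0.7] w 0.699 rail(mm) [-346.2  -54.    51.6]
shift [-0.12 -0.2   0.06] rot [ 0.  -0.1 -0. ]
```

```bash
python3 -m pendant '{"linear":[[0,-0.1,0.05],[0,-0.1,0.05],[0,-0.1,0.05],[0,-0.1,0.05],[0,-0.1,0.05],[0,-0.1,0.05],[0,-0.1,0.05],[0,-0.1,0.05],[0,-0.1,0.05],[0,-0.1,0.05]],"rotation":[[0,0,0],[0,0,0],[0,0,0],[0,0,0],[0,0,0],[0,0,0],[0,0,0],[0,0,0],[0,0,0],[0,0,0]],"grip":[0.45,0.6,0.8,1,1,1,1,1,1,1]}' >/dev/null; python3 ck.py
python3 -m pendant '{"linear":[[0,0,-0.5],[0,0,-1],[0,0,-2],[0,0,-3],[0,0,-4],[0,0,-4],[0,0,-4],[0,0,-4],[0,0,-4],[0,0,-4]],"rotation":[[0,0,0],[0,0,0],[0,0,0],[0,0,0],[0,0,0],[0,0,0],[0,0,0],[0,0,0],[0,0,0],[0,0,0]],"grip":[1,1,1,1,1,1,1,1,1,1]}' >/dev/null; python3 ck.py
python3 -m pendant '{"linear":[[-1,-2.5,0],[-2,-5,0],[-3,-7.5,0],[-4,-10,0],[-5,-12.5,0],[-6,-15,0],[-7,-17,0],[-8,-19,0],[-8.3,-19.4,0],[-8.3,-19.4,0]],"rotation":[[0,0,0],[0,0,0],[0,0,0],[0,0,0],[0,0,0],[0,0,0],[0,0,0],[0,0,0],[0,0,0],[0,0,0]],"grip":[1,1,1,1,1,1,1,1,1,1]}' >/dev/null; python3 ck.py
python3 -m pendant '{"linear":[[0,0,0.5],[0,0,1],[0,0,1.5],[0,0,2],[0,0,2.5],[0,0,3],[0,0,3.1],[0,0,3.1],[0,0,3.1],[0,0,3.1]],"rotation":[[0,0,0],[0,0,0],[0,0,0],[0,0,0],[0,0,0],[0,0,0],[0,0,0],[0,0,0],[0,0,0],[0,0,0]],"grip":[1,1,1,1,1,1,1,1,1,1]}' >/dev/null; python3 ck.py
```

```text
[-345.1  -53.9   51. ] F [-0.4  0.5  6.2] w 0.431
[-344.8  -52.5   89. ] F [ 0.1 -0.1 -3. ] w 0.431
[-149.8   30.9   89.2] F [ 0.5 -0.2 -1.8] w 0.432
[-150.9   29.6   59.1] F [-0.3 -0.5 -2.3] w 0.425
```

```bash
python3 -m pendant '{"linear":[[-0.07,0,0.05],[-0.07,0,0.05],[-0.07,-0.5,0.05],[-0.07,-1.2,0.05],[-0.07,-1.9,0.05],[-0.07,-2.6,0.05],[-0.07,-3.3,0.05],[-0.07,-4,0.05],[-0.07,-4.5,0.05],[-0.07,-5,0.05]],"rotation":[[0,0,0],[0,0,0],[0,0,0],[0,0,0],[0,0,0],[0,0,0],[0,0,0],[0,0,0],[0,0,0],[0,0,0]],"grip":[1,1,1,1,1,1,1,1,1,1]}' >/dev/null; python3 ck.py &&
python3 -m pendant '{"linear":[[0,-1,0],[0,-1.7,0],[0,-2.4,0],[0,-3.1,0],[0,-3.8,0],[0,-4.5,0],[0,-5.2,0],[0,-6,0],[0,-6.8,0],[0,-7.5,0]],"rotation":[[0,0,0],[0,0,0],[0,0,0],[0,0,0],[0,0,0],[0,0,0],[0,0,0],[0,0,0],[0,0,0],[0,0,0]],"grip":[1,1,1,1,1,1,1,1,1,1]}' >/dev/null; python3 ck.py &&
python3 -m pendant '{"linear":[[0,0,0.1],[0,-0.1,0.1],[0,-0.3,0.1],[0,-0.5,0.1],[0,-0.6,0.1],[0,-0.7,0.1],[0,-0.8,0.1],[0,-0.8,0.1],[0,-0.8,0.1],[0,-0.8,0.1]],"rotation":[[0,0,0],[0,0,0],[0,0,0],[0,0,0],[0,0,0],[0,0,0],[0,0,0],[0,0,0],[0,0,0],[0,0,0]],"grip":[1,1,1,1,1,1,1,1,1,1]}' >/dev/null; python3 ck.py
```

```text
[-100.1   30.6   58.3] F [ 0.5  0.  -2. ] w 0.429
[-25.   30.5  58.3] F [ 0.1 -0.  -0.9] w 0.428
[-17.9  30.5  57.3] F [-0.1  0.1 -1.6] w 0.431
```

```bash
python3 -m pendant '{"linear":[[0,-0.1,0],[0,-0.2,0],[0,-0.3,0],[0,-0.4,0],[0,-0.5,0],[0,-0.6,0],[0,-0.6,0],[0,-0.6,0],[0,-0.6,0],[0,-0.6,0]],"rotation":[[0,0,0],[0,0,0],[0,0,0],[0,0,0],[0,0,0],[0,0,0],[0,0,0],[0,0,0],[0,0,0],[0,0,0]],"grip":[1,1,1,1,1,1,1,1,1,1]}' >/dev/null; python3 ck.py
```

```text
[-14.3  30.3  57.5] F [-1.3 -9.8  1.8] w 0.426
```

```bash
python3 -m pendant '{"linear":[[0,0,0.05],[0,0,0.05],[0,0,0.05],[0,0,0.05],[0,0.2,0.05],[0,0.2,0.05],[0,0.2,0.05],[0,0.2,0.05],[0,0.2,0.05],[0,0.2,0.05]],"rotation":[[0,0,0],[0,0,0],[0,0,0],[0,0,0],[0,0,0],[0,0,0],[0,0,0],[0,0,0],[0,0,0],[0,0,0]],"grip":[1,1,1,1,1,1,1,0.8,0.5,0.3]}' >/dev/null; python3 ck.py 
python3 -m pendant '{"linear":[[0,0,0],[0,0,-0.5],[0,0,-2],[0,0,-4],[0,0,-6],[0,0,-8],[0,2,-10],[0,5,-10],[0,8,-10],[0,12,-10]],"rotation":[[0,0,0],[0,0,0],[0,0,0],[0,0,0],[0,0,0],[0,0,0],[0,0,0],[0,0,0],[0,0,0],[0,0,0]],"grip":[0.3,0.3,0.3,0.3,0.3,0.3,0.3,0.3,0.3,0.3]}' >/dev/null; python3 ck.py 
python3 -m pendant '{"linear":[[1,3,0],[2,6,0],[3,9,0],[4,12,0],[5,15,0],[6,18,0],[7,21,0],[8,24,0],[8,24,0],[8,24,0]],"rotation":[[0,0,0],[0,0,0],[0,0,0],[0,0,0],[0,0,0],[0,0,0],[0,0,0],[0,0,0],[0,0,0],[0,0,0]],"grip":[0.3,0.3,0.3,0.3,0.3,0.3,0.3,0.3,0.3,0.3]}' >/dev/null; python3 det.py; python3 d.py .6015 -.3575 .13 -7
```

```text
[-13.3  30.2  57.1] F [ 0.5 -0.9  0.6] w 0.627
[-133.5   30.2  158.2] F [ 0.9 -0.4  0.4] w 0.696
top cap [ 0.599 -0.359  0.079] 87 rail [-506.1  -55.2]
scene grey [0.503 0.102 0.076] 246 rail [-60.   95.7]
scene grey [ 0.528 -0.251  0.076] 30 rail [-407.2   28.1]
scene grey [0.571 0.138 0.076] 162 rail [-15.8  32.8]
scene grey [0.574 0.178 0.076] 161 rail [24.  34.7]
scene grey [0.581 0.217 0.076] 161 rail [64.  32.8]
scene grey [ 0.591 -0.257  0.076] 30 rail [-405.6  -35.1]
scene grey [ 0.602 -0.36   0.076] 156 rail [-506.   -58.5]
scene grey [0.602 0.082 0.076] 153 rail [-67.4  -4.7]
scene grey [ 0.673 -0.328  0.076] 78 rail [-465.8 -124.9]
t 62.7 F [ 0.1 -0.3  0.9] w 0.697 rail(mm) [-373.2  -49.2  156.8]
shift [ 0.86 13.07  2.67] rot [-0.  0. -0.]
```

```bash
python3 -m pendant '{"linear":[[0.2,2.5,0],[0.4,5,0],[0.6,7.5,0],[0.8,10,0],[0.86,12.5,0],[0.86,13,1],[0.86,13,2.6],[0.86,13,2.6],[0.86,13,2.6],[0.86,13,2.6]],"rotation":[[0,0,0],[0,0,0],[0,0,0],[0,0,0],[0,0,0],[0,0,0],[0,0,0],[0,0,0],[0,0,0],[0,0,0]],"grip":[0.3,0.3,0.3,0.3,0.3,0.3,0.3,0.3,0.3,0.3]}' >/dev/null; python3 d.py .6015 -.3575 .051 -7;
python3 -m pendant '{"linear":[[0,0,1],[0,0,2.5],[0,0,4],[0,0,5.5],[0,0,7],[0,0,8],[0,0,8],[0,0,8],[0,0,8],[0,0,8]],"rotation":[[0,0,0],[0,0,0],[0,0,0],[0,0,0],[0,0,0],[0,0,0],[0,0,0],[0,0,0],[0,0,0],[0,0,0]],"grip":[0.3,0.3,0.3,0.3,0.3,0.3,0.3,0.3,0.3,0.3]}' >/dev/null; python3 d.py .6015 -.3575 .051 -7
python3 -m pendant '{"linear":[[0,-0.1,0.05],[0,-0.1,0.05],[0,-0.1,0.05],[0,-0.1,0.05],[0,-0.1,0.05],[0,-0.1,0.05],[0,-0.1,0.05],[0,-0.1,0.05],[0,-0.1,0.05],[0,-0.1,0.05]],"rotation":[[0,0,0],[0,0,0],[0,0,0],[0,0,0],[0,0,0],[0,0,0],[0,0,0],[0,0,0],[0,0,0],[0,0,0]],"grip":[0.45,0.6,0.8,1,1,1,1,1,1,1]}' >/dev/null; python3 ck.py
python3 -m pendant '{"linear":[[0,0,-0.5],[0,0,-1],[0,0,-2],[0,0,-3],[0,0,-4],[0,0,-5],[0,0,-6],[0,0,-6],[0,0,-6],[0,0,-6]],"rotation":[[0,0,0],[0,0,0],[0,0,0],[0,0,0],[0,0,0],[0,0,0],[0,0,0],[0,0,0],[0,0,0],[0,0,0]],"grip":[1,1,1,1,1,1,1,1,1,1]}' >/dev/null; python3 ck.py
```

```text
t 63.5 F [ 0.5  0.1 -0.2] w 0.703 rail(mm) [-502.   -57.7  129.9]
shift [0.02 0.19 7.89] rot [-0.1  0.1  0.1]
t 64.3 F [ 0.5  0.  -0.1] w 0.700 rail(mm) [-504.5  -58.8   52.2]
shift [-0.1  -0.06  0.12] rot [ 0.1 -0.1 -0. ]
[-503.3  -58.6   51.6] F [-0.4  0.3  5.1] w 0.429
[-502.8  -57.7  110. ] F [-0.1 -0.  -1.7] w 0.428
```

```bash
python3 -m pendant '{"linear":[[0,-3,0],[0,-6,0],[0,-9.5,0],[0,-13,0],[0,-16.5,0],[-2,-20,0],[-4,-23.5,0],[-6,-27,0],[-8,-30.5,0],[-8.8,-34,0]],"rotation":[[0,0,0],[0,0,0],[0,0,0],[0,0,0],[0,0,0],[0,0,0],[0,0,0],[0,0,0],[0,0,0],[0,0,0]],"grip":[1,1,1,1,1,1,1,1,1,1]}' >/dev/null; python3 ck.py
python3 -m pendant '{"linear":[[0,-1.3,0],[0,-1.3,1],[0,-1.3,2],[0,-1.3,3],[0,-1.3,4],[0,-1.3,5],[0,-1.3,5.1],[0,-1.3,5.1],[0,-1.3,5.1],[0,-1.3,5.1]],"rotation":[[0,0,0],[0,0,0],[0,0,0],[0,0,0],[0,0,0],[0,0,0],[0,0,0],[0,0,0],[0,0,0],[0,0,0]],"grip":[1,1,1,1,1,1,1,1,1,1]}' >/dev/null; python3 ck.py
```

```text
[-161.4   33.3  108.7] F [ 0.9  1.  -2.7] w 0.431
[-150.1   29.3   59.9] F [ 0.4 -0.1 -2. ] w 0.425
```

```bash
python3 -m pendant '{"linear":[[-0.1,0,0.05],[-0.1,0,0.05],[-0.1,-0.5,0.05],[-0.1,-1.2,0.05],[-0.1,-1.9,0.05],[-0.1,-2.6,0.05],[-0.1,-3.3,0.05],[-0.1,-4,0.05],[-0.1,-4.5,0.05],[-0.1,-5,0.05]],"rotation":[[0,0,0],[0,0,0],[0,0,0],[0,0,0],[0,0,0],[0,0,0],[0,0,0],[0,0,0],[0,0,0],[0,0,0]],"grip":[1,1,1,1,1,1,1,1,1,1]}' >/dev/null; python3 ck.py &&
python3 -m pendant '{"linear":[[0,-0.5,0],[0,-1,0],[0,-1.5,0],[0,-2,0],[0,-2.5,0],[0,-3,0],[0,-3.5,0],[0,-3.5,0],[0,-3.5,0.1],[0,-3.5,0.1]],"rotation":[[0,0,0],[0,0,0],[0,0,0],[0,0,0],[0,0,0],[0,0,0],[0,0,0],[0,0,0],[0,0,0],[0,0,0]],"grip":[1,1,1,1,1,1,1,1,1,1]}' >/dev/null; python3 ck.py &&
python3 -m pendant '{"linear":[[0,-0.1,0],[0,-0.2,0],[0,-0.4,0],[0,-0.6,0],[0,-0.7,0],[0,-0.8,0],[0,-0.9,0],[0,-0.9,0],[0,-0.9,0],[0,-0.9,0]],"rotation":[[0,0,0],[0,0,0],[0,0,0],[0,0,0],[0,0,0],[0,0,0],[0,0,0],[0,0,0],[0,0,0],[0,0,0]],"grip":[1,1,1,1,1,1,1,1,1,1]}' >/dev/null; python3 ck.py &&
python3 -m pendant '{"linear":[[0,-0.1,0],[0,-0.2,0],[0,-0.3,0],[0,-0.4,0],[0,-0.5,0],[0,-0.5,0],[0,-0.5,0],[0,-0.5,0],[0,-0.5,0],[0,-0.5,0]],"rotation":[[0,0,0],[0,0,0],[0,0,0],[0,0,0],[0,0,0],[0,0,0],[0,0,0],[0,0,0],[0,0,0],[0,0,0]],"grip":[1,1,1,1,1,1,1,1,1,1]}' >/dev/null; python3 ck.py
```

```text
[-99.1  31.   58.7] F [-0.1 -0.7 -2. ] w 0.429
[-64.9  31.   57.6] F [-1.2  0.3 -1. ] w 0.430
[-55.9  31.   57.8] F [-0.1 -0.9 -1.4] w 0.426
[-52.9  30.7  58. ] F [-0.7 -7.4 -0.1] w 0.433
```

```bash
python3 -m pendant '{"linear":[[0,0,0.05],[0,0,0.05],[0,0,0.05],[0,0,0.05],[0,0.1,0.05],[0,0.1,0.05],[0,0.1,0.05],[0,0.1,0.05],[0,0.1,0.05],[0,0.1,0.05]],"rotation":[[0,0,0],[0,0,0],[0,0,0],[0,0,0],[0,0,0],[0,0,0],[0,0,0],[0,0,0],[0,0,0],[0,0,0]],"grip":[1,1,1,1,1,1,1,0.8,0.5,0.3]}' >/dev/null; python3 ck.py 
python3 -m pendant '{"linear":[[0,0,0],[0,0,-0.5],[0,0,-2],[0,0,-4],[0,0,-6],[0,0,-8],[0,2,-10],[0,5,-10],[0,8,-10],[0,12,-10]],"rotation":[[0,0,0],[0,0,0],[0,0,0],[0,0,0],[0,0,0],[0,0,0],[0,0,0],[0,0,0],[0,0,0],[0,0,0]],"grip":[0.3,0.3,0.3,0.3,0.3,0.3,0.3,0.3,0.3,0.3]}' >/dev/null
python3 -m pendant '{"linear":[[0,3,0],[0,6,0],[0,9,0],[0,12,0],[0,12,0],[0,12,0],[0,12,0],[0,12,0],[0,12,0],[0,12,0]],"rotation":[[0,0,0],[0,0,0],[0,0,0],[0,0,0],[0,0,0],[0,0,0],[0,0,0],[0,0,0],[0,0,0],[0,0,0]],"grip":[0.3,0.3,0.3,0.3,0.3,0.3,0.3,0.3,0.3,0.3]}' >/dev/null; python3 det.py; python3 ck.py
python3 - <<'E'
from h import *
snap("scene","q.png",(260,130,390,250),6)
im=manip.grab_frame("top");cv2.imwrite("pics/r.png",cv2.resize(im[140:280,130:430,::-1],None,fx=2.6,fy=2.6,interpolation=cv2.INTER_CUBIC))
E
```

```text
[-51.5  30.5  57.7] F [-0.5  0.4  0.8] w 0.627
top cap [ 0.507 -0.261  0.079] 143 rail [-419.7   47.5]
scene grey [0.503 0.103 0.076] 239 rail [-59.  96.]
scene grey [ 0.553 -0.26   0.076] 246 rail [-413.2    2.1]
scene grey [0.565 0.098 0.076] 156 rail [-56.2  33.9]
scene grey [0.57  0.138 0.076] 159 rail [-16.1  33.7]
scene grey [0.574 0.178 0.076] 158 rail [23.9 35.1]
scene grey [0.581 0.217 0.076] 158 rail [64.  32.9]
scene grey [0.599 0.062 0.076] 62 rail [-87.9  -4.3]
[-291.2   31.   157.3] F [-0.1  0.  -0.4] w 0.700
```

View pics/q.png

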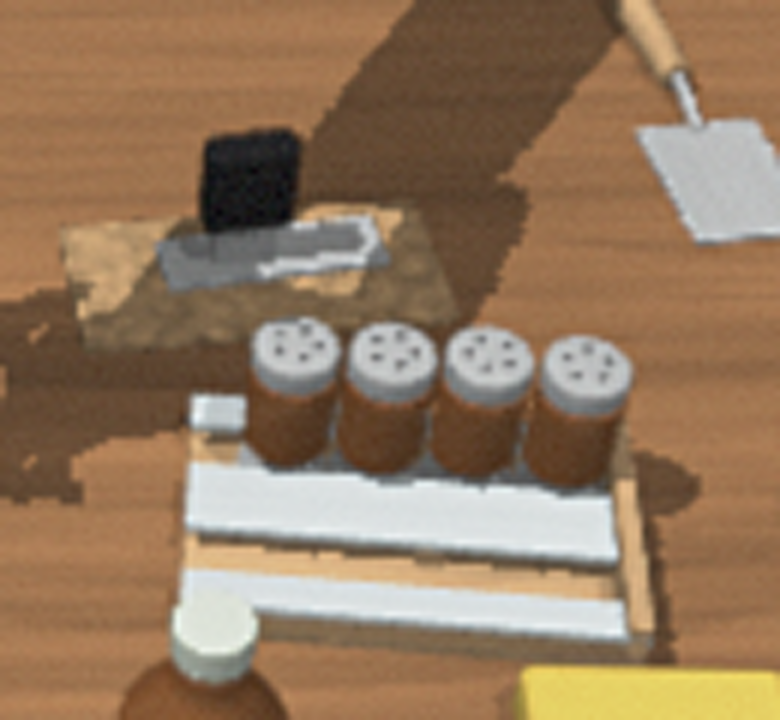

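View pics/r.png

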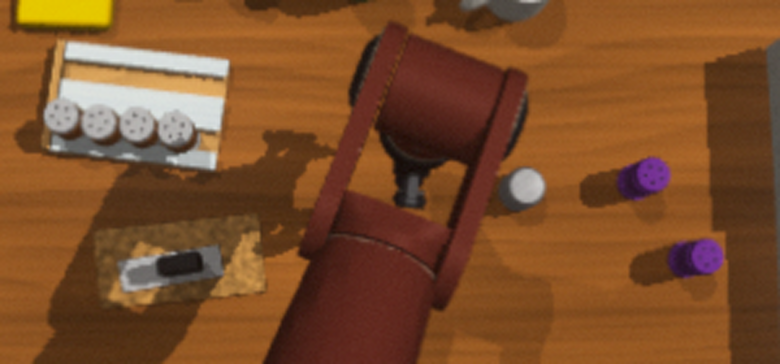

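```bash
python3 -c "
from plant import manip
print(manip.job_done(), manip.state()['time'])"
```

```text
the job is handed in; nothing more can be done
the job is handed in; nothing more can be done
```

The job is done and handed in: all four footed shakers stand upright in the clear lane, and the probe is back flat on its board.

**Probing:** The near lane (b, y = +30 mm) was clear. The probe slid in without resistance until it met the end wall with its tip at about x = 85 mm, pressing about 25 N at most. I did not probe lane a, since lane b turned out to be the one open all the way.

**Shakers:** I slid each one in from the open end until I felt contact of 7–10 N, the first against the wall and each next one against the one before.

**Last checks:**
- **Positions:** the scene camera puts the shakers at rail x ≈ 64, 24, -16 and -56 mm, so the 40 mm spacing fits. The final pictures show them upright and touching.
- **Other objects:** the sugar shaker, the purple look-alikes and the other things in view were untouched.
- **Disagreement:** the scene camera put the caps 3–5 mm off the lane's centre line in y. That is more than the 2 mm of play the foot has, so I take most of it as camera bias plus small sideways play. The arm's own readings showed no sideways contact.
- **Disturbances:** I saw no knocked shaker and no loss of grip during the run.
- **Time:** it finished at about 72 s by my estimate, as the clock could not be read after handing in. The limit was 208 s.

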